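# Store the sample cups and lock the drawer of the inspection station

### The arm

A 6-joint arm with a two-finger parallel gripper is mounted at the origin on the work surface. World frame = base frame: x ahead of the robot, y to its left, z up, the work surface at z = 0. Lengths are in m, angles in degrees, forces in N, time in s.
With the tool pointing down it reaches from about 0.375 to 0.9 m from the base axis. Payload 3.1 kg.
Tool frame: the origin (TCP) lies on the front face of the gripper's body, between the roots of the fingers; the fingertips stand 70 mm ahead of it and the grasp point (between the pads) lies 51 mm ahead of it (bot.tip_extent is the distance from the TCP to the fingertips, in m); z points along the fingers, x is the direction in which the jaws open and shut, and the axes are right-handed (so a half turn about z gives the same grasp; the last joint's range is limited). The gripper opens to 87 mm and grips with 3 to 60 N. Pads are 19 mm wide; open, the fingers measure 117 mm over their backs; the gripper's body (75 mm by 190 mm) begins 51 mm behind the grasp point.
Start: joints at [58.356, 30.224, 82.088, -0, 67.689, -10.227], TCP at [0.228, 0.582, 0.292] pointing down, gripper open.
Joint ranges: [-176.69, 176.69], [-43.24, 126.21], [12.49, 139.97], [-82, 262], [0, 151.66], [-163.58, 163.58]. Speed limits (degrees/s): [159.86, 159.86, 180, 180, 180, 180].

### API

Orientations are given as a 3x3 rotation matrix whose columns are the frame's x, y, z axes.
In Python, from rig import bot, viewer, ticket gives the robot as it stands. The module is installed in compiled form; this text tells all that it offers.
- The arm moves only by the tool arm_command, never from a script. Its argument "targets" is a list of rows, each an object with "rot": the turn, a rotation vector about the tool's x, y, z in degrees, a list of three; "offset": the shift along the tool's x, y, z in cm, a list of three; "gripper": the closure, from 0 (fully open) to 1 (shut). A call has 1 to 8 rows; each row is the pose to reach, as a shift and turn from the pose commanded when the call began, along the tool's axes at that moment; what a row does not reach only later rows make up. A row lasts 1/10 s, in which the tool goes at most 50 mm and 8.59 degrees, less where a joint would pass 70% of its speed; a pose out of reach is approached as far as the arm can. A call with a gripper value outside its range is refused whole. The fingers move at their own pace and stop on an object; the grip force is fixed at half the most. Time passes only in rows, so rows that repeat a pose let the fingers close. It gives the time, the measured TCP pose, the force and the opening at its end, in the units of the state.
- bot.read_state(): the state, without advancing time (a new reading comes with each control period).
- viewer.capture(name): name is "side" or "top"; returns a dict with "frame" (384x512x3 uint8, red, green, blue), "fx", "fy", "cx", "cy" (pixels), "D" ([k1, k2, p1, p2, k3] as OpenCV has them; the pictures are not rectified), "view" (4x4, takes a point from world to camera coordinates). Camera axes: x right, y down, z forward; pixel columns grow to the right and rows downward; lengths in m; the calibration is good to about 2 mm. A picture is of the moment at which its call begins. There is no depth.
- ticket.hand_in(): hands the job in, once; it reports no verdict.
The state is a dict: "time_s": time; "joint_positions": joint angles; "qvel": joint speeds; "tau": joint torques, N m; "position": TCP position; "tcp_rot": TCP orientation; "force": force on the tool from outside, world axes, zero at the start; "moment": the same for the moment, N m; "opening": opening from 0.0 (shut) to 1.0 (fully open).
Only numpy, scipy, OpenCV 4.12 (cv2) and the standard library are available. Lean on these libraries where they do the work, as an engineer would, in place of code of your own. Each camera call takes 0.05 s, during which the arm holds its last target. There are 200 camera calls.

### The job

Put the sample cups away: stand every cup on the bench in the round collar of the open drawer, nested inside one another in size order from the widest to the narrowest, all upright, and roll the recessed thumbwheel to draw the latch bar right back to the green mark. Then push the drawer fully home past its click, and only then roll the thumbwheel the other way until the pointer stands on the red mark, so that the bar locks the drawer. Never push the drawer into a latch bar that is out, and leave the other things on the bench where they are.

Things in the scene. Friction and masses are not known exactly. Their poses are not given: they have to be found in the camera images.
- cup_a_mid (a point): widest cup, bare aluminium, a straight round open cup standing mouth up; outer diameter 68 mm, height 56 mm, wall 3 mm, thick floor 14 mm. This point is on its axis, half-way up (28 mm over its underside); z is its axis towards the mouth. May be absent in some runs.
- cup_b_mid (a point): second widest cup, blue painted, a straight round open cup standing mouth up; outer diameter 55 mm, height 70 mm, wall 3 mm, thick floor 14 mm. This point is on its axis, half-way up (35 mm over its underside); z is its axis towards the mouth. May be absent in some runs.
- cup_c_mid (a point): third cup, bright steel, a straight round open cup standing mouth up; outer diameter 42 mm, height 84 mm, wall 3 mm, thick floor 14 mm. This point is on its axis, half-way up (42 mm over its underside); z is its axis towards the mouth. May be absent in some runs.
- cup_d_mid (a point): narrowest cup, copper, a straight round open cup standing mouth up; outer diameter 29 mm, height 98 mm, wall 3 mm, thick floor 14 mm. This point is on its axis, half-way up (49 mm over its underside); z is its axis towards the mouth. May be absent in some runs.
- well (a point): centre of the floor of the round black collar (inside 78 mm wide, 30 mm high) fixed in the roofless drawer, whose walls are no higher; moves with the drawer, 102 mm behind the outer face of its front panel. +x: the direction in which the drawer is pushed home; z up. A nested cup rests on the 14 mm floor of the next wider one present, its rim at least 26 mm above that one's rim (or the collar's).
- drawer_front (a point): centre of the outer face (towards the robot) of the drawer's white front panel, 200 mm wide, 12 mm thick, from 14 to 70 mm over the table; moves with the drawer. +x: the direction in which the drawer is pushed home; +y: along the panel to the left. The panel is wider than the drawer: while shutting, its right end strikes a latch bar that is more than 10 mm out.
- drawer (a joint): how far the drawer is open, m: 0 = home against its stop. It starts 0.085 to 0.11 open. A spring detent adds at most about 10 N between 13 and 6 mm, then lets it home; otherwise friction is about 3.5 N.
- wheel_top (a point): top of the rim, unpressed, of the recessed thumbwheel in the fixed white housing right of the drawer: black rubber, fine ribs, diameter 60 mm, 14 mm wide, axle along x here; only its top 10 mm stands out of the flat housing (70 mm over the table). +x: the drawer's way home; +y: level, towards the drawer. A fingertip pressed 2 to 3 mm down that travels +y moves the latch bar out, -y draws it back.
- latch_tip (a point): left end of the steel latch bar (12 mm deep, 14 mm high, middle 45 mm over the table), which moves along +y out of the housing, just in front of the front panel's place when the drawer is home. The wheel that drives it has a sprung axle, giving down at most 4.5 mm (about 2 N to start, 5 N at 3 mm); about 1 N along the rim turns it, and it stays where it is left.
- latch (a joint): how far the latch bar is out, m. 0 = drawn back flush, orange pointer on the housing's top at the green mark; 0.029 = middle of the 6 mm wide red mark (locked, the bar about 17 mm over the panel's end); 0.036 = end of travel. 1 mm of bar takes 4.3 mm of rim travel (7 mm per rad). It starts 0.016 to 0.027 out.
- jar: bystander: small glass jar with blue cap, diameter 36 mm, height 45 mm, standing among the cups; origin at its underside.
- solvent: bystander: amber bottle, diameter 60 mm, height 150 mm; origin at its underside.
- slidebox: bystander: blue slide box 100 x 70 x 30 mm; origin at its underside.
- driver: bystander: screwdriver 160 mm long lying on the table; origin at its underside.
- brush: bystander: brush 160 mm long lying on the table; origin at its underside.
- wrench: bystander: wrench 140 mm long lying on the table; origin at its underside.
- petri: bystander: shallow glass dish, diameter 90 mm, height 18 mm; origin at its underside.

How it is judged:
By the outcome, as a careful person would: the job done as asked, in the order asked, and still so for the second after the job is handed in, with the robot touching nothing.
Of cup_a, cup_b, cup_c, cup_d only 2 to 4 are there at a start; the rules pass over those that are not, and their reading is None.
At some moment in a run one of cup_a, cup_b may be knocked a few centimetres aside while the robot is not near it.
It also fails if it takes over 210 s, if anything falls off the work surface, if the arm or the gripper's body presses on something with over 40 N, if the wrist force passes 120 N, or if a joint passes its speed limit or range.

## Working session

There is one attempt and no reset: what is moved stays moved. The work goes in short steps, Python scripts to look and compute and a tool call to move; the robot and the scene stay as the last step left them, time stands still between calls to the robot, and variables do not carry over. Pictures are saved under pics/ and viewed, about 12 in all and at most 16, crops included, and the job is handed in when it is done.

Besides the shell and the picture viewer there is one more tool, called as name(argument=value, ...), one argument or row to a line, values as JSON. arm_command: Moves the arm, as the interface text tells. Its arguments: {"type":"object","properties":{"targets":{"type":"array"}},"required":["targets"]}

```bash
mkdir -p pics; python3 - <<'E'
from rig import bot, viewer
import cv2
s=bot.read_state(); print(s['time_s'],s['position'],s['tcp_rot'],s['opening'],s['force'])
for n in('side','top'):
    c=viewer.capture(n); cv2.imwrite(f'pics/{n}0.png',cv2.resize(c['frame'][:,:,::-1],(800,600),interpolation=cv2.INTER_CUBIC))
    print(n,c['fx'],c['fy'],c['cx'],c['cy'],c['D'],c['view'])
E
```

```text
0.0 [0.22789347 0.58134078 0.29126179] [[ 3.65165627e-01  9.30941867e-01 -1.14210279e-03]
 [ 9.30940110e-01 -3.65167207e-01 -1.84995371e-03]
 [-2.13925785e-03 -3.87689794e-04 -9.99997637e-01]] 1.0004402259840617 [-0.24924139 -0.03333842  0.21149032]
side 416.68925691581876 416.68925691581876 253.1617866673411 194.23755539303625 [0.0292076 0.        0.        0.        0.       ] [[-0.98425977 -0.17577602  0.01831668  0.53355004]
 [-0.14981086  0.7748749  -0.61410552  0.12886564]
 [ 0.09375189 -0.6071834  -0.78901135  1.1049906 ]
 [ 0.          0.          0.          1.        ]]
top 428.4584374807388 428.4584374807388 255.69428543208323 187.92425585038464 [-0.03721548  0.          0.          0.          0.        ] [[ 0.02415611 -0.99946998  0.02182283 -0.02327812]
 [-0.98569591 -0.02745389 -0.16628246  0.52685609]
 [ 0.16679345 -0.01749394 -0.98583665  1.2136099 ]
 [ 0.          0.          0.          1.        ]]
```

View pics/top0.png

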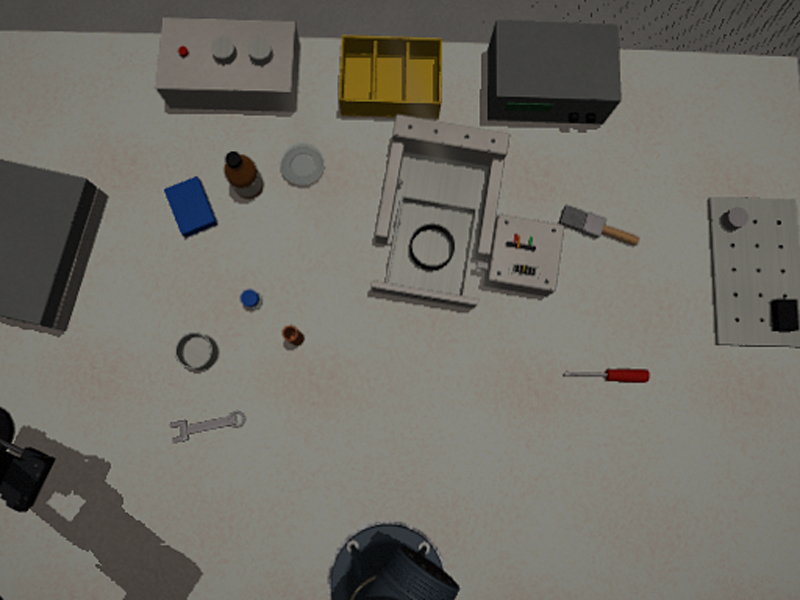

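View pics/side0.png

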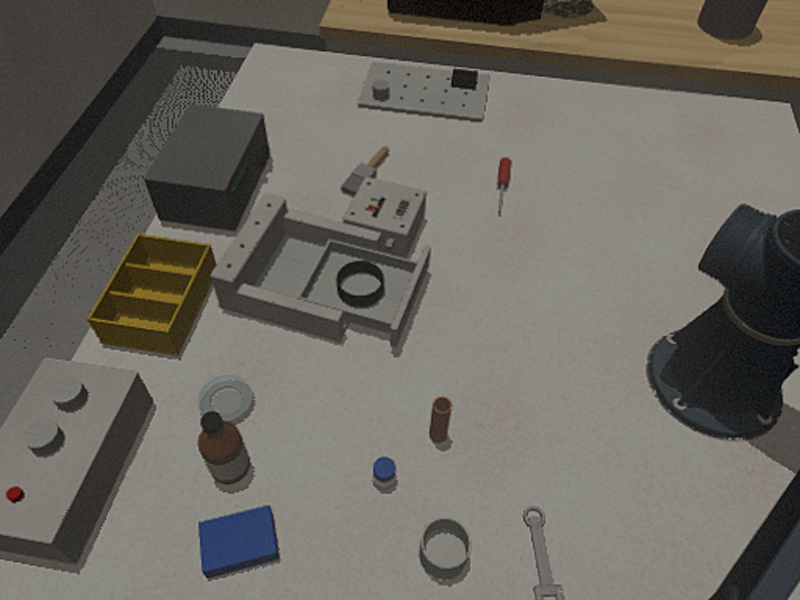

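Top view: aluminium cup a (197,352), copper cup d (292,336), jar (250,299), drawer and latch housing; b and c are absent. I'll take close crops next.

```bash
cat > h.py <<'E'
import numpy as np, cv2
from rig import bot, viewer
def K(c): return np.array([[c['fx'],0,c['cx']],[0,c['fy'],c['cy']],[0,0,1]])
def ray(c,px,z):
    "world point at height z seen at pixel px (original pixels)"
    u=cv2.undistortPoints(np.array([[px]],float),K(c),np.array(c['D']))[0,0]
    V=np.array(c['view']);R,t=V[:3,:3],V[:3,3];o=-R.T@t;d=R.T@np.array([u[0],u[1],1])
    return o+d*(z-o[2])/d[2]
def proj(c,P):
    V=np.array(c['view']);return cv2.projectPoints(np.atleast_2d(P).astype(float),cv2.Rodrigues(V[:3,:3])[0],V[:3,3],K(c),np.array(c['D']))[0][:,0]
def crop(c,x0,y0,x1,y1,k,name=None):
    a=cv2.resize(c['frame'][y0:y1,x0:x1,::-1],None,fx=k,fy=k,interpolation=cv2.INTER_CUBIC)
    a=np.clip(a*1.5,0,255).astype(np.uint8)
    for i in range((x0//10+1)*10,x1,10): cv2.line(a,((i-x0)*k,0),((i-x0)*k,4 if i%50 else 14),(0,0,255),1)
    for i in range((y0//10+1)*10,y1,10): cv2.line(a,(0,(i-y0)*k),(4 if i%50 else 14,(i-y0)*k),(0,0,255),1)
    if name: cv2.imwrite('pics/'+name,a)
    return a
E
python3 - <<'E'
from h import *
t=viewer.capture('top'); s=viewer.capture('side')
crop(t,230,70,370,200,5,'t1.png')
a=crop(t,100,180,210,290,5); b=crop(s,230,240,320,385,4)
h=max(a.shape[0],b.shape[0]); P=lambda i:cv2.copyMakeBorder(i,0,h-i.shape[0],0,0,cv2.BORDER_CONSTANT)
A=np.hstack([P(a)[:, :430],P(b)]);print(A.shape);cv2.imwrite('pics/c1.png',A)
E
```

```text
(576, 790, 3)
```

View pics/t1.png

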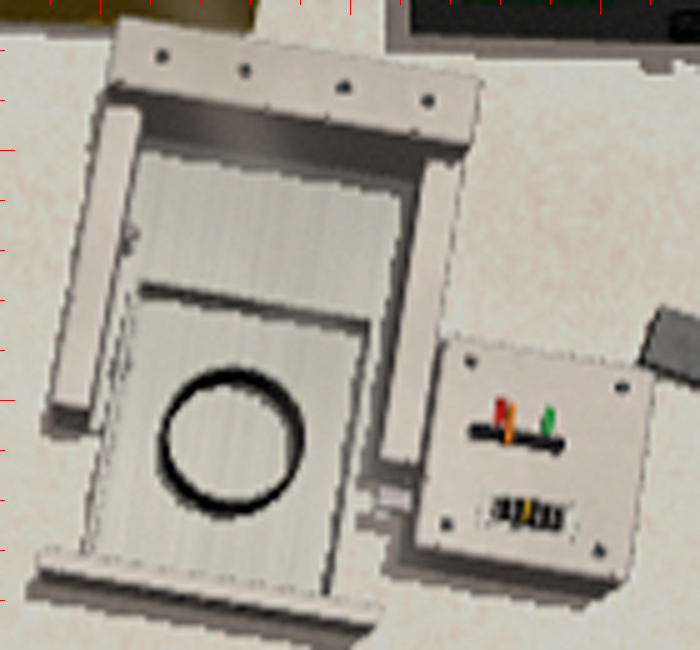

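View pics/c1.png

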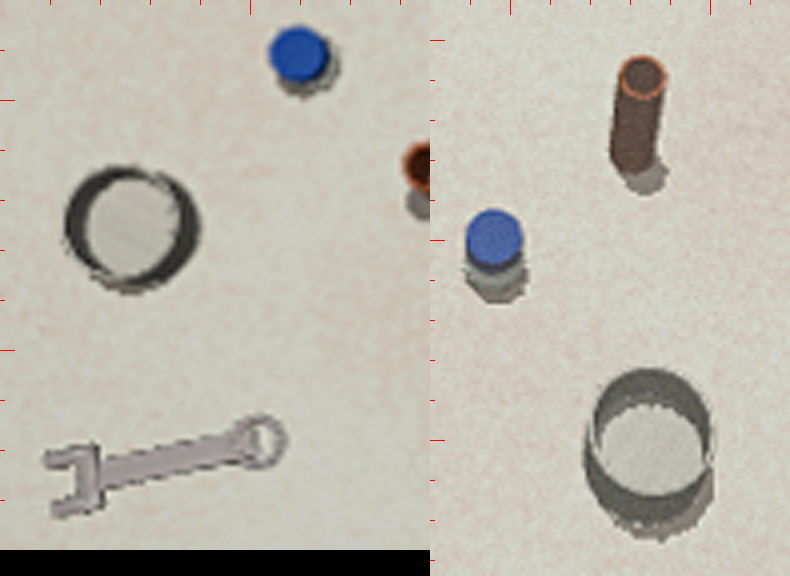

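Crops: cup a's silhouette spans (65..200, 166..290) in the top crop; cup d's rim is at (643,77) in the side crop. Wheel is at (528,514), pointer (508,424) near red (501,414), green (549,420). Computing positions from these.

```bash
python3 - <<'E'
from h import *
from scipy.optimize import least_squares
np.set_printoptions(precision=4,suppress=True)
t=viewer.capture('top'); s=viewer.capture('side')
print('cams',[-np.array(c['view'])[:3,:3].T@np.array(c['view'])[:3,3] for c in(t,s)])
T=lambda x,y:(230+x/5-.4,70+y/5-.4)   # resize half-pixel shift
C=lambda x,y:(100+x/5-.4,180+y/5-.4)
S=lambda x,y:(230+(x-430)/4-.375,240+y/4-.375)
def sil(c,xy,r,z0,z1):
    a=np.linspace(0,6.283,60);P=np.vstack([np.c_[xy[0]+r*np.cos(a),xy[1]+r*np.sin(a),0*a+z] for z in(z0,z1)])
    p=proj(c,P);return np.r_[p.min(0),p.max(0)]
def fit(c,box,r,z0,z1,g):
    f=least_squares(lambda q:sil(c,q,r,z0,z1)-box,g);return f.x,f.fun
print('a top',fit(t,np.r_[C(65,166),C(200,290)],.034,0,.056,[.5,.3]))
print('a side',fit(s,np.r_[S(585,368),S(714,527)],.034,0,.056,[.5,.3]))
print('d side',fit(s,np.r_[S(611,56),S(667,174)],.0145,0,.098,[.5,.2]), ray(s,S(643,77),.098))
print('d top rim',ray(t,(292/1.5625-.2,334/1.5625),.098))
print('jar',ray(t,C(299,54),.045),ray(s,S(495,237),.045))
for n,p,z in [('pl front',(38,573),.07),('pr front',(372,627),.07),('pl back',(38,550),.07),('pr back',(382,604),.07),('h1',(447,337),.07),('h2',(655,373),.07),('h3',(628,580),.07),('h4',(416,547),.07),('red',(501,414),.07),('or',(508,424),.07),('green',(549,420),.07),('wheel',(528,514),.08),('latch',(376,498),.052)]: print(n,ray(t,T(*p),z))
for z in(.03,.045,.05): print('collar',fit(t,np.r_[T(159,366),T(305,519)],.0415,z-.03,z,[.7,0]))
E
```

```text
cams [array([0.3175, 0.0124, 1.2845]), array([0.4409, 0.6649, 0.9412])]
a top (array([0.4084, 0.3653]), array([-0.7542, -0.0039,  0.787 , -0.0044]))
a side (array([0.4093, 0.3698]), array([-0.7552, -0.6538,  0.7179,  0.5787]))
d side (array([0.4408, 0.1871]), array([-0.5888, -0.4894,  0.5456,  0.479 ])) [0.4413 0.1877 0.098 ]
d top rim [0.4402 0.181  0.098 ]
jar [0.512  0.2717 0.045 ] [0.5106 0.2754 0.045 ]
pl front [0.5323 0.0443 0.07  ]
pr front [ 0.5062 -0.1485  0.07  ]
pl back [0.5458 0.0448 0.07  ]
pr back [ 0.5198 -0.1542  0.07  ]
h1 [ 0.6803 -0.192   0.07  ]
h2 [ 0.6623 -0.3154  0.07  ]
h3 [ 0.5378 -0.2974  0.07  ]
h4 [ 0.5538 -0.1738  0.07  ]
red [ 0.6346 -0.2238  0.07  ]
or [ 0.6287 -0.2279  0.07  ]
green [ 0.6318 -0.2521  0.07  ]
wheel [ 0.5731 -0.2372  0.08  ]
latch [ 0.586  -0.1529  0.052 ]
collar (array([ 0.6258, -0.0693]), array([ 0.6644,  0.8773, -0.6531, -0.8693]))
collar (array([ 0.6221, -0.0683]), array([ 0.4963,  0.7038, -0.4879, -0.6978]))
collar (array([ 0.6209, -0.068 ]), array([ 0.4393,  0.6451, -0.4319, -0.6397]))
```

```bash
cat >> h.py <<'E'
from scipy.spatial.transform import Rotation as Rn
def plan(xyz,th):
    "offset (cm) and rotvec (deg) from the present pose to fingers-down TCP xyz with jaw direction th"
    s=bot.read_state();R0=np.array(s['tcp_rot']);c,q=np.cos(np.radians(th)),np.sin(np.radians(th))
    R=np.array([[c,q,0],[q,-c,0],[0,0,-1]])
    print('off',np.round(R0.T@(np.array(xyz)-s['position'])*100,2),'rot',np.round(Rn.from_matrix(R0.T@R).as_rotvec(degrees=True),1))
E
python3 -c "
from h import *
plan([.409,.3675,.22],42); plan([.409,.3675,.104],42)"
```

```text
off [-13.33  24.66   7.2 ] rot [ 0.   0.  26.6]
off [-13.32  24.66  18.8 ] rot [ 0.   0.  26.6]
```

arm_command(
  targets=[
    {"offset":[-13.33,24.66,7.2],"rot":[0,0,26.6],"gripper":0},
    {"offset":[-13.33,24.66,7.2],"rot":[0,0,26.6],"gripper":0},
    {"offset":[-13.33,24.66,7.2],"rot":[0,0,26.6],"gripper":0},
    {"offset":[-13.33,24.66,7.2],"rot":[0,0,26.6],"gripper":0},
    {"offset":[-13.33,24.66,7.2],"rot":[0,0,26.6],"gripper":0},
    {"offset":[-13.33,24.66,7.2],"rot":[0,0,26.6],"gripper":0},
    {"offset":[-13.33,24.66,7.2],"rot":[0,0,26.6],"gripper":0},
    {"offset":[-13.33,24.66,7.2],"rot":[0,0,26.6],"gripper":0},
  ],
)

```text
time_s: 1.1
position: [0.4096, 0.3671, 0.2201]
tcp_rot: [[0.745, 0.667, -0.001], [0.667, -0.745, 0.0], [-0.001, -0.001, -1.0]]
force: [0.4, 0.9, 0.1]
opening: 0.999
```

```bash
python3 -c "
from h import *
t=viewer.capture('top');s=viewer.capture('side')
a=crop(t,100,170,230,290,4);b=crop(s,225,240,320,384,3)
H=max(a.shape[0],b.shape[0]);P=lambda i:cv2.copyMakeBorder(i,0,H-i.shape[0],0,0,cv2.BORDER_CONSTANT)
cv2.imwrite('pics/v5.png',np.hstack([P(a)[:,:500],P(b)]))
plan([.409,.3675,.104],42)"
```

```text
off [-0.04  0.1  11.65] rot [-0. -0.  0.]
```

View pics/v5.png

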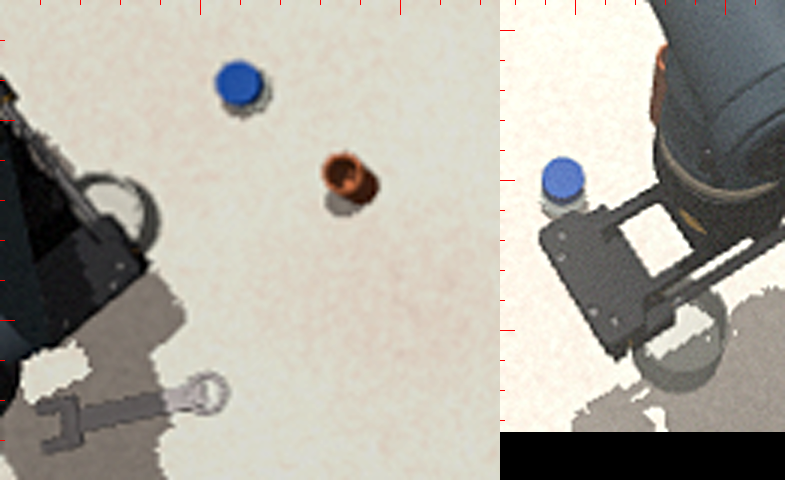

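Cup a is unmoved (right edge at column 140 as before), and the gripper is above it. Descending.

arm_command(
  targets=[
    {"offset":[0,0.1,4],"rot":[0,0,0],"gripper":0},
    {"offset":[0,0.1,7],"rot":[0,0,0],"gripper":0},
    {"offset":[0,0.1,9.5],"rot":[0,0,0],"gripper":0},
    {"offset":[0,0.1,11.5],"rot":[0,0,0],"gripper":0},
    {"offset":[0,0.1,11.5],"rot":[0,0,0],"gripper":0.1},
    {"offset":[0,0.1,11.5],"rot":[0,0,0],"gripper":0.3},
    {"offset":[0,0.1,11.5],"rot":[0,0,0],"gripper":0.3},
    {"offset":[0,0.1,11.5],"rot":[0,0,0],"gripper":0.3},
  ],
)

```text
time_s: 2.0
position: [0.4102, 0.3678, 0.1066]
tcp_rot: [[0.743, 0.669, 0.002], [0.669, -0.743, 0.002], [0.003, 0.0, -1.0]]
force: [-1.1, 1.5, 0.9]
opening: 0.767
```

```bash
python3 -c "
from h import *
s=viewer.capture('side');t=viewer.capture('top')
a=crop(s,235,270,345,384,4);b=crop(t,100,200,180,290,4)
H=max(a.shape[0],b.shape[0]);P=lambda i:cv2.copyMakeBorder(i,0,H-i.shape[0],0,0,cv2.BORDER_CONSTANT)
cv2.imwrite('pics/v6.png',np.hstack([P(a),P(b)]))
print(bot.read_state()['opening'])
plan([.409,.3675,.26],42);plan([.621,-.067,.26],-8)"
```

```text
0.7686447648538723
off [ -0.06  -0.06 -15.34] rot [-0.  -0.2 -0. ]
off [-13.36  46.42 -15.38] rot [-0.1 -0.2 50. ]
```

View pics/v6.png

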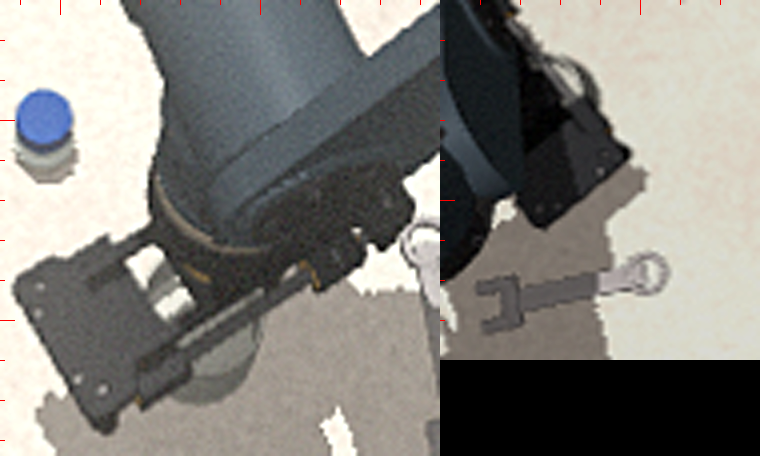

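Opening is 67 mm, so the cup is between the pads. Lifting.

arm_command(
  targets=[
    {"offset":[0,0,0],"rot":[0,0,0],"gripper":0.5},
    {"offset":[0,0,-1],"rot":[0,0,0],"gripper":0.5},
    {"offset":[0,0,-4],"rot":[0,0,0],"gripper":0.5},
    {"offset":[0,0,-7],"rot":[0,0,0],"gripper":0.5},
    {"offset":[0,0,-10],"rot":[0,0,0],"gripper":0.5},
    {"offset":[0,0,-13],"rot":[0,0,0],"gripper":0.5},
    {"offset":[0,0,-15],"rot":[0,0,0],"gripper":0.5},
  ],
)

```text
time_s: 2.8
position: [0.41, 0.3667, 0.2577]
tcp_rot: [[0.743, 0.669, 0.002], [0.669, -0.743, 0.001], [0.002, 0.001, -1.0]]
force: [0.5, 0.6, -1.6]
opening: 0.768
```

```bash
python3 -c "
from h import *
plan([.621,-.067,.22],-8)"
```

```text
off [-13.33  46.35   3.79] rot [ 0.  -0.1 50. ]
```

arm_command(
  targets=[
    {"offset":[-0.8,2.5,0],"rot":[0,0,3],"gripper":0.5},
    {"offset":[-2,6.5,0],"rot":[0,0,8],"gripper":0.5},
    {"offset":[-3.2,10.5,0],"rot":[0,0,12],"gripper":0.5},
    {"offset":[-4.4,14.5,0],"rot":[0,0,17],"gripper":0.5},
    {"offset":[-5.6,18.5,0],"rot":[0,0,21],"gripper":0.5},
    {"offset":[-6.8,22.5,0],"rot":[0,0,26],"gripper":0.5},
    {"offset":[-8,26.5,0],"rot":[0,0,30],"gripper":0.5},
    {"offset":[-8.6,29,0],"rot":[0,0,33],"gripper":0.5},
  ],
)

```text
time_s: 3.6
position: [0.5405, 0.0907, 0.2556]
tcp_rot: [[0.988, 0.151, 0.0], [0.151, -0.988, -0.001], [0.0, 0.001, -1.0]]
force: [0.6, 0.3, -0.9]
opening: 0.769
```

```bash
python3 -c "
from h import *
plan([.621,-.067,.22],-8)"
```

```text
off [ 5.57 16.8   3.58] rot [ 0.1 -0.  16.7]
```

arm_command(
  targets=[
    {"offset":[1.2,3.5,0.5],"rot":[0,0,4],"gripper":0.5},
    {"offset":[2.4,7.2,1.5],"rot":[0,0,8],"gripper":0.5},
    {"offset":[3.6,11,2.5],"rot":[0,0,12],"gripper":0.5},
    {"offset":[4.8,14.5,3.3],"rot":[0,0,15],"gripper":0.5},
    {"offset":[5.57,16.8,3.58],"rot":[0,0,16.7],"gripper":0.5},
    {"offset":[5.57,16.8,3.58],"rot":[0,0,16.7],"gripper":0.5},
    {"offset":[5.57,16.8,3.58],"rot":[0,0,16.7],"gripper":0.5},
  ],
)

```text
time_s: 4.3
position: [0.6203, -0.0639, 0.2192]
tcp_rot: [[0.991, -0.136, -0.002], [-0.136, -0.991, 0.001], [-0.002, -0.0, -1.0]]
force: [-0.7, -0.1, -1.7]
opening: 0.764
```

```bash
python3 -c "
from h import *
t=viewer.capture('top');s=viewer.capture('side')
a=crop(t,220,90,340,210,4);b=crop(s,170,90,290,220,3)
H=max(a.shape[0],b.shape[0]);P=lambda i:cv2.copyMakeBorder(i,0,H-i.shape[0],0,0,cv2.BORDER_CONSTANT)
A=np.hstack([a[:,:440],P(b)]) if a.shape[0]==H else np.hstack([P(a),b])
print(A.shape);cv2.imwrite('pics/v7.png',A)
S=bot.read_state();print(S['position'])
p=S['position'];z=p[2]-.07-.0366
for c in(t,s):print(proj(c,[[*p[:2],z],[*p[:2],z+.056],[.621,-.067,.05]]))
"
```

```text
(480, 800, 3)
[ 0.62003531 -0.06253036  0.21946163]
[[275.80266049 151.95172819]
 [277.21909529 146.76798613]
 [275.870881   156.96133186]]
[[229.2991575  163.58448828]
 [228.70744263 148.88467178]
 [229.90494365 177.49211202]]
```

View pics/v7.png

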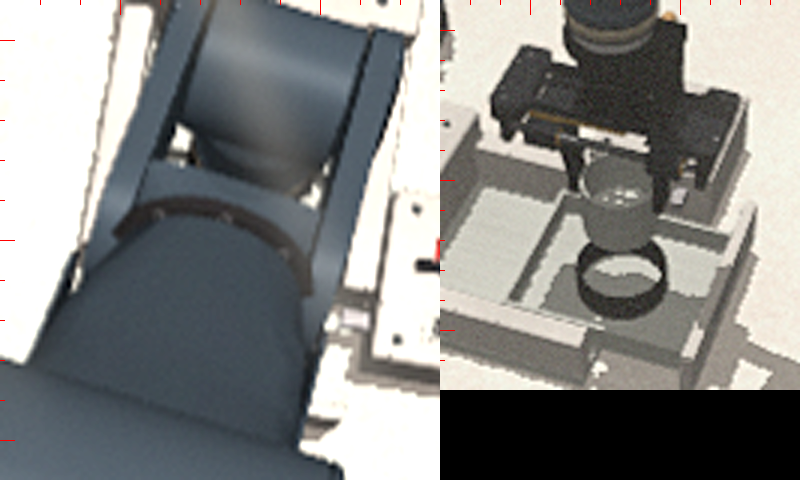

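```bash
python3 - <<'E'
from h import *
from scipy.optimize import least_squares
np.set_printoptions(precision=4,suppress=True)
s=viewer.capture('side')
S=lambda x,y:(170+(x-440)/3-.33,90+y/3-.33)
def sil(c,xy,r,z0,z1):
    a=np.linspace(0,6.283,60);P=np.vstack([np.c_[xy[0]+r*np.cos(a),xy[1]+r*np.sin(a),0*a+z] for z in(z0,z1)])
    p=proj(c,P);return np.r_[p.min(0),p.max(0)]
def fit(c,box,r,z0,z1,g):
    f=least_squares(lambda q:sil(c,q,r,z0,z1)-box,g);return f.x,f.fun
p=bot.read_state()['position'];z=p[2]-.1066
print(p,'cup',fit(s,np.r_[S(581,151),S(659,250)],.034,z,z+.056,[.62,-.06]))
for zz in(.04,.045,.05,.055): print(zz,fit(s,np.r_[S(577,235),S(667,319)],.0415,zz-.03,zz,[.62,-.06]))
plan([.6215,-.067,.16],-8);plan([.6215,-.067,.13],-8)
E
```

```text
[ 0.6202 -0.0623  0.2196] cup (array([ 0.6174, -0.0624]), array([-0.3001, -0.4109,  0.3146,  0.3696]))
0.04 (array([ 0.621, -0.072]), array([ 0.2664, -0.5989, -0.2663,  0.5683]))
0.045 (array([ 0.6201, -0.0681]), array([ 0.1851, -0.6842, -0.1846,  0.6425]))
0.05 (array([ 0.6191, -0.0641]), array([ 0.1029, -0.7705, -0.1019,  0.7175]))
0.055 (array([ 0.6181, -0.0601]), array([ 0.0198, -0.8578, -0.0183,  0.7932]))
off [0.2  0.45 5.96] rot [-0.   0.1  0.4]
off [0.21 0.45 8.96] rot [-0.   0.1  0.4]
```

arm_command(
  targets=[
    {"offset":[0.2,0.4,1],"rot":[0,0,0.4],"gripper":0.5},
    {"offset":[0.2,0.4,3],"rot":[0,0,0.4],"gripper":0.5},
    {"offset":[0.2,0.4,5],"rot":[0,0,0.4],"gripper":0.5},
    {"offset":[0.2,0.4,6],"rot":[0,0,0.4],"gripper":0.5},
    {"offset":[0.2,0.4,6.7],"rot":[0,0,0.4],"gripper":0.5},
    {"offset":[0.2,0.4,7.2],"rot":[0,0,0.4],"gripper":0.5},
    {"offset":[0.2,0.4,7.5],"rot":[0,0,0.4],"gripper":0.5},
  ],
)

```text
time_s: 5.15
position: [0.6227, -0.0676, 0.1444]
tcp_rot: [[0.99, -0.141, 0.001], [-0.141, -0.99, -0.0], [0.001, 0.0, -1.0]]
force: [0.5, -0.3, -1.8]
opening: 0.764
```

arm_command(
  targets=[
    {"offset":[0,0,0.4],"rot":[0,0,0],"gripper":0.5},
    {"offset":[0,0,0.8],"rot":[0,0,0],"gripper":0.5},
    {"offset":[0,0,1.2],"rot":[0,0,0],"gripper":0.5},
    {"offset":[0,0,1.5],"rot":[0,0,0],"gripper":0.5},
    {"offset":[0,0,1.5],"rot":[0,0,0],"gripper":0.5},
  ],
)

```text
time_s: 5.65
position: [0.6222, -0.0676, 0.1289]
tcp_rot: [[0.99, -0.141, -0.001], [-0.141, -0.99, 0.0], [-0.001, -0.0, -1.0]]
force: [-0.3, 0.6, -0.9]
opening: 0.761
```

arm_command(
  targets=[
    {"offset":[0,0,0.2],"rot":[0,0,0],"gripper":0.5},
    {"offset":[0,0,0.4],"rot":[0,0,0],"gripper":0.5},
    {"offset":[0,0,0.4],"rot":[0,0,0],"gripper":0.5},
  ],
)

```text
time_s: 5.95
position: [0.6228, -0.0677, 0.1266]
tcp_rot: [[0.99, -0.141, 0.001], [-0.141, -0.99, -0.0], [0.001, 0.0, -1.0]]
force: [-0.8, 0.1, 5.2]
opening: 0.773
```

Contact with the floor at about z 0.020. Releasing and rising.

arm_command(
  targets=[
    {"offset":[0,0,-0.2],"rot":[0,0,0],"gripper":0.15},
    {"offset":[0,0,-0.2],"rot":[0,0,0],"gripper":0},
    {"offset":[0,0,-0.2],"rot":[0,0,0],"gripper":0},
    {"offset":[0,0,-0.2],"rot":[0,0,0],"gripper":0},
    {"offset":[0,0,-2],"rot":[0,0,0],"gripper":0},
    {"offset":[0,0,-6],"rot":[0,0,0],"gripper":0},
    {"offset":[0,0,-10],"rot":[0,0,0],"gripper":0},
    {"offset":[0,0,-13],"rot":[0,0,0],"gripper":0},
  ],
)

```text
time_s: 6.75
position: [0.623, -0.0677, 0.2577]
tcp_rot: [[0.99, -0.141, 0.002], [-0.141, -0.99, -0.001], [0.002, 0.0, -1.0]]
force: [0.7, 0.1, 0.3]
opening: 1.0
```

```bash
python3 -c "
from h import *
plan([.4408,.1865,.24],20)"
```

```text
off [-21.63 -22.6    1.72] rot [  0.   -0.1 -28.1]
```

arm_command(
  targets=[
    {"offset":[-21.6,-22.6,1.7],"rot":[0,0,-28],"gripper":0},
    {"offset":[-21.6,-22.6,1.7],"rot":[0,0,-28],"gripper":0},
    {"offset":[-21.6,-22.6,1.7],"rot":[0,0,-28],"gripper":0},
    {"offset":[-21.6,-22.6,1.7],"rot":[0,0,-28],"gripper":0},
    {"offset":[-21.6,-22.6,1.7],"rot":[0,0,-28],"gripper":0},
    {"offset":[-21.6,-22.6,1.7],"rot":[0,0,-28],"gripper":0},
    {"offset":[-21.6,-22.6,1.7],"rot":[0,0,-28],"gripper":0},
    {"offset":[-21.6,-22.6,1.7],"rot":[0,0,-28],"gripper":0},
  ],
)

```text
time_s: 7.55
position: [0.4391, 0.188, 0.2384]
tcp_rot: [[0.939, 0.344, -0.001], [0.344, -0.939, -0.0], [-0.001, -0.0, -1.0]]
force: [-0.4, -0.6, 0.1]
opening: 0.998
```

```bash
python3 -c "
from h import *
t=viewer.capture('top');s=viewer.capture('side')
a=crop(t,150,90,300,240,3);b=crop(s,180,140,330,320,3)
A=np.hstack([cv2.copyMakeBorder(a,0,b.shape[0]-a.shape[0],0,0,cv2.BORDER_CONSTANT)[:,:350],b])
print(A.shape);cv2.imwrite('pics/v8.png',A)
plan([.441,.186,.133],20)
"
```

```text
(540, 800, 3)
off [-1.100e-01 -1.000e-02  1.057e+01] rot [ 0.1 -0.1 -0.1]
```

View pics/v8.png

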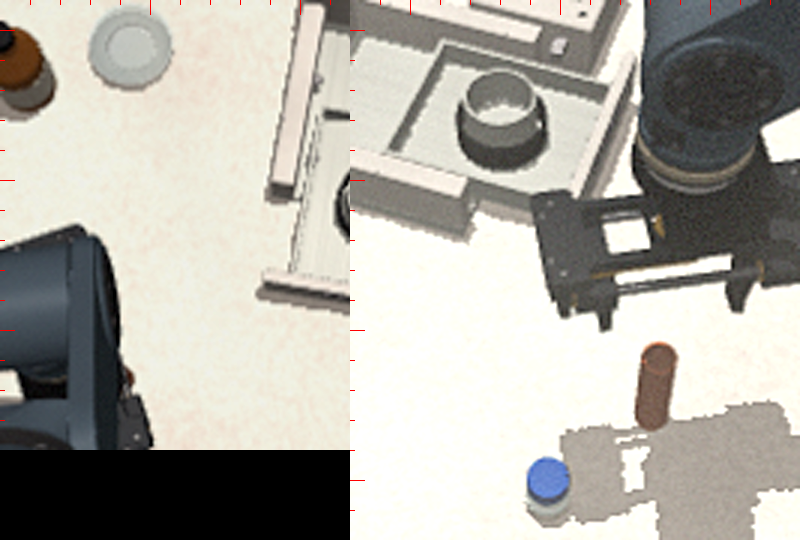

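Cup a stands upright in the collar; cup d is unmoved with the jaws straddling it. Descending.

arm_command(
  targets=[
    {"offset":[0,0,3],"rot":[0,0,0],"gripper":0},
    {"offset":[0,0,6],"rot":[0,0,0],"gripper":0},
    {"offset":[0,0,9],"rot":[0,0,0],"gripper":0},
    {"offset":[0,0,10.5],"rot":[0,0,0],"gripper":0},
    {"offset":[0,0,10.5],"rot":[0,0,0],"gripper":0.4},
    {"offset":[0,0,10.5],"rot":[0,0,0],"gripper":0.8},
    {"offset":[0,0,10.5],"rot":[0,0,0],"gripper":0.9},
    {"offset":[0,0,10.5],"rot":[0,0,0],"gripper":0.9},
  ],
)

```text
time_s: 8.45
position: [0.4416, 0.1864, 0.1345]
tcp_rot: [[0.941, 0.34, 0.003], [0.34, -0.941, 0.0], [0.003, 0.001, -1.0]]
force: [0.6, -0.5, 0.3]
opening: 0.72
```

arm_command(
  targets=[
    {"offset":[0,0,0],"rot":[0,0,0],"gripper":0.9},
    {"offset":[0,0,0],"rot":[0,0,0],"gripper":0.9},
  ],
)

```text
time_s: 8.65
position: [0.4408, 0.1867, 0.1341]
tcp_rot: [[0.94, 0.34, 0.001], [0.34, -0.94, 0.0], [0.001, 0.0, -1.0]]
force: [-0.5, 0.4, -0.4]
opening: 0.541
```

arm_command(
  targets=[
    {"offset":[0,0,0],"rot":[0,0,0],"gripper":0.9},
    {"offset":[0,0,0],"rot":[0,0,0],"gripper":0.9},
    {"offset":[0,0,0],"rot":[0,0,0],"gripper":0.9},
    {"offset":[0,0,0],"rot":[0,0,0],"gripper":0.9},
  ],
)

```text
time_s: 9.05
position: [0.4406, 0.1867, 0.1335]
tcp_rot: [[0.94, 0.34, 0.0], [0.34, -0.94, 0.0], [0.0, 0.0, -1.0]]
force: [1.0, -0.6, 1.7]
opening: 0.329
```

arm_command(
  targets=[
    {"offset":[0,0,0],"rot":[0,0,0],"gripper":0.9},
    {"offset":[0,0,-1],"rot":[0,0,0],"gripper":0.9},
    {"offset":[0,0,-4],"rot":[0,0,0],"gripper":0.9},
    {"offset":[0,0,-7],"rot":[0,0,0],"gripper":0.9},
    {"offset":[0,0,-10],"rot":[0,0,0],"gripper":0.9},
    {"offset":[0,0,-13],"rot":[0,0,0],"gripper":0.9},
    {"offset":[0,0,-14],"rot":[0,0,0],"gripper":0.9},
  ],
)

```text
time_s: 9.75
position: [0.4415, 0.1869, 0.2765]
tcp_rot: [[0.94, 0.34, 0.006], [0.34, -0.94, 0.001], [0.006, 0.001, -1.0]]
force: [1.0, 0.9, -1.0]
opening: 0.331
```

```bash
python3 -c "
from h import *
plan([.6225,-.0675,.26],-8)"
```

```text
off [ 8.35 30.07  1.73] rot [-0.  -0.3 27.9]
```

arm_command(
  targets=[
    {"offset":[1,3.5,0],"rot":[0,0,3],"gripper":0.9},
    {"offset":[2.2,8,0.2],"rot":[0,0,7],"gripper":0.9},
    {"offset":[3.5,12.5,0.4],"rot":[0,0,11],"gripper":0.9},
    {"offset":[4.8,17,0.8],"rot":[0,0,15],"gripper":0.9},
    {"offset":[6,21.5,1.2],"rot":[0,0,20],"gripper":0.9},
    {"offset":[7.2,26,1.5],"rot":[0,0,24],"gripper":0.9},
    {"offset":[8.1,29,1.7],"rot":[0,0,27],"gripper":0.9},
    {"offset":[8.35,30.1,1.7],"rot":[0,0,28],"gripper":0.9},
  ],
)

```text
time_s: 10.55
position: [0.6227, -0.0712, 0.2549]
tcp_rot: [[0.989, -0.145, -0.0], [-0.145, -0.989, -0.0], [-0.0, 0.001, -1.0]]
force: [-1.0, -0.0, -0.7]
opening: 0.334
```

```bash
python3 -c "
from h import *
s=viewer.capture('side')
crop(s,170,60,300,220,3,'v9.png')
plan([.6225,-.0675,.18],-8)"
```

```text
off [-0.08 -0.37  7.51] rot [ 0.   0.  -0.3]
```

View pics/v9.png

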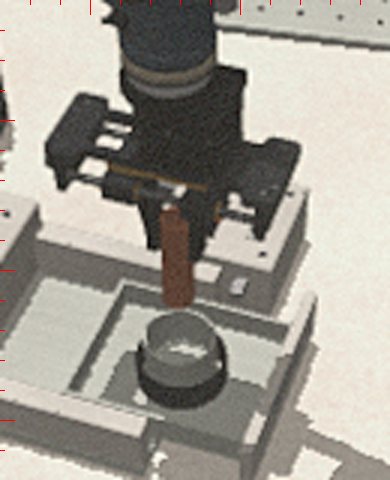

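Cup d is over cup a (columns 177 vs 181 in the crop), well within the 16 mm clearance.

arm_command(
  targets=[
    {"offset":[-0.1,-0.3,0.5],"rot":[0,0,0],"gripper":0.9},
    {"offset":[-0.1,-0.3,2.5],"rot":[0,0,0],"gripper":0.9},
    {"offset":[-0.1,-0.3,4.5],"rot":[0,0,0],"gripper":0.9},
    {"offset":[-0.1,-0.3,6.5],"rot":[0,0,0],"gripper":0.9},
    {"offset":[-0.1,-0.3,7.5],"rot":[0,0,0],"gripper":0.9},
    {"offset":[-0.1,-0.3,8.2],"rot":[0,0,0],"gripper":0.9},
    {"offset":[-0.1,-0.3,8.5],"rot":[0,0,0],"gripper":0.9},
    {"offset":[-0.1,-0.3,8.5],"rot":[0,0,0],"gripper":0.9},
  ],
)

```text
time_s: 11.4
position: [0.6209, -0.0645, 0.1717]
tcp_rot: [[0.99, -0.141, 0.0], [-0.141, -0.99, 0.0], [0.0, -0.0, -1.0]]
force: [-0.2, 0.0, -0.5]
opening: 0.33
```

arm_command(
  targets=[
    {"offset":[0,0,0.2],"rot":[0,0,0],"gripper":0.9},
    {"offset":[0,0,0.4],"rot":[0,0,0],"gripper":0.9},
    {"offset":[0,0,0.4],"rot":[0,0,0],"gripper":0.9},
  ],
)

```text
time_s: 11.7
position: [0.6209, -0.065, 0.1676]
tcp_rot: [[0.99, -0.141, 0.0], [-0.141, -0.99, -0.0], [0.0, 0.0, -1.0]]
force: [-0.2, 0.0, -1.7]
opening: 0.333
```

arm_command(
  targets=[
    {"offset":[0,0,0.1],"rot":[0,0,0],"gripper":0.9},
    {"offset":[0,0,0.2],"rot":[0,0,0],"gripper":0.9},
    {"offset":[0,0,0.2],"rot":[0,0,0],"gripper":0.9},
  ],
)

```text
time_s: 12.0
position: [0.6213, -0.0651, 0.1674]
tcp_rot: [[0.99, -0.141, 0.001], [-0.141, -0.99, -0.0], [0.001, 0.0, -1.0]]
force: [-1.4, 1.3, 8.0]
opening: 0.331
```

arm_command(
  targets=[
    {"offset":[0,0,-0.2],"rot":[0,0,0],"gripper":0.6},
    {"offset":[0,0,-0.2],"rot":[0,0,0],"gripper":0.4},
    {"offset":[0,0,-0.2],"rot":[0,0,0],"gripper":0.4},
    {"offset":[0,0,-0.2],"rot":[0,0,0],"gripper":0.4},
    {"offset":[0,0,-2],"rot":[0,0,0],"gripper":0.4},
    {"offset":[0,0,-5],"rot":[0,0,0],"gripper":0.4},
    {"offset":[0,0,-8],"rot":[0,0,0],"gripper":0.4},
    {"offset":[0,0,-9],"rot":[0,0,0],"gripper":0.4},
  ],
)

```text
time_s: 12.8
position: [0.6224, -0.0653, 0.2584]
tcp_rot: [[0.99, -0.141, 0.006], [-0.141, -0.99, -0.002], [0.006, 0.001, -1.0]]
force: [1.2, -0.3, 1.2]
opening: 0.597
```

```bash
python3 -c "
from h import *
plan([.573,-.2375,.2],82);plan([.573,-.2375,.2],-98)"
```

```text
off [-2.49 17.74  5.84] rot [  0.3  -0.2 -90.1]
off [-2.49 17.74  5.84] rot [-0.2 -0.3 89.9]
```

Both cups are nested. Next: the thumbwheel, with the gripper shut and its jaw axis along the drawer's y.

arm_command(
  targets=[
    {"offset":[-2.5,17.5,2],"rot":[0,0,90],"gripper":1},
    {"offset":[-2.5,17.5,2],"rot":[0,0,90],"gripper":1},
    {"offset":[-2.5,17.5,2],"rot":[0,0,90],"gripper":1},
    {"offset":[-2.5,17.5,2],"rot":[0,0,90],"gripper":1},
    {"offset":[-2.5,17.5,2],"rot":[0,0,90],"gripper":1},
    {"offset":[-2.5,17.5,2],"rot":[0,0,90],"gripper":1},
    {"offset":[-2.5,17.5,2],"rot":[0,0,90],"gripper":1},
    {"offset":[-2.5,17.5,2],"rot":[0,0,90],"gripper":1},
  ],
)

```text
time_s: 13.6
position: [0.5709, -0.2346, 0.2341]
tcp_rot: [[0.221, -0.975, -0.002], [-0.975, -0.221, 0.001], [-0.001, 0.001, -1.0]]
force: [0.6, -0.2, 0.0]
opening: 0.021
```

```bash
python3 -c "
from h import *
plan([.5747,-.2256,.17],-98)"
```

```text
off [-0.79 -0.58  6.41] rot [ 0.1  0.1 20.7]
```

arm_command(
  targets=[
    {"offset":[-0.8,-0.6,2],"rot":[0,0,20.7],"gripper":1},
    {"offset":[-0.8,-0.6,5],"rot":[0,0,20.7],"gripper":1},
    {"offset":[-0.8,-0.6,6.4],"rot":[0,0,20.7],"gripper":1},
    {"offset":[-0.8,-0.6,6.4],"rot":[0,0,20.7],"gripper":1},
    {"offset":[-0.8,-0.6,6.4],"rot":[0,0,20.7],"gripper":1},
  ],
)

```text
time_s: 14.1
position: [0.5753, -0.2254, 0.1708]
tcp_rot: [[-0.13, -0.991, -0.001], [-0.991, 0.13, 0.001], [-0.001, 0.001, -1.0]]
force: [0.7, -0.0, 0.1]
opening: 0.003
```

```bash
python3 -c "
from h import *
t=viewer.capture('top');s=viewer.capture('side')
a=crop(t,300,120,370,200,5);b=crop(s,190,70,300,180,4)
A=np.hstack([cv2.copyMakeBorder(a,0,b.shape[0]-a.shape[0],0,0,cv2.BORDER_CONSTANT),b])
print(A.shape);cv2.imwrite('pics/v10.png',A)
p=bot.read_state()['position'];print(p,proj(s,[[.573,-.237,.08],[p[0],p[1],p[2]-.07]]))
plan([.5747,-.2256,.15],-98)
"
```

```text
(440, 790, 3)
[ 0.57597405 -0.22586048  0.17216404] [[257.43197112 130.40409841]
 [255.97977395 127.27973228]]
off [-0.01  0.13  2.22] rot [-0.1 -0.   0.5]
```

View pics/v10.png

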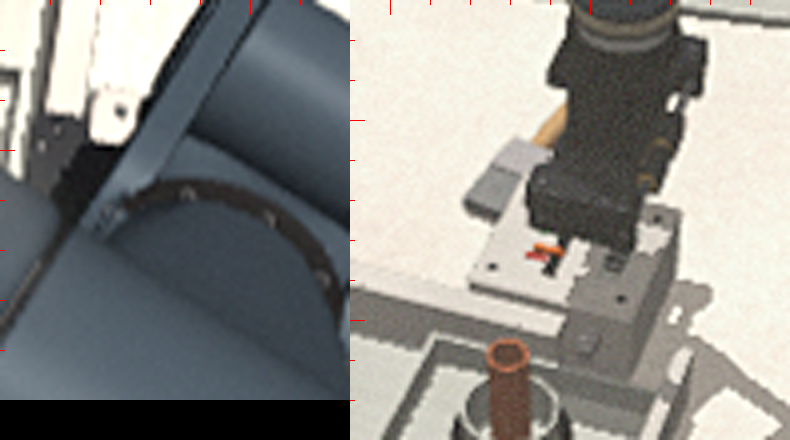

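Tip is above the wheel; the orange pointer (548,246) stands next to red (535,254). Pressing down 2.5 mm.

arm_command(
  targets=[
    {"offset":[0,0,1],"rot":[0,0,0.5],"gripper":1},
    {"offset":[0,0,1.7],"rot":[0,0,0.5],"gripper":1},
    {"offset":[0,0,2.1],"rot":[0,0,0.5],"gripper":1},
    {"offset":[0,0,2.3],"rot":[0,0,0.5],"gripper":1},
    {"offset":[0,0,2.3],"rot":[0,0,0.5],"gripper":1},
  ],
)

```text
time_s: 14.7
position: [0.5752, -0.2254, 0.1482]
tcp_rot: [[-0.14, -0.99, -0.001], [-0.99, 0.14, 0.001], [-0.0, 0.001, -1.0]]
force: [-0.9, 0.3, 1.7]
opening: -0.0
```

arm_command(
  targets=[
    {"offset":[0,0,0.1],"rot":[0,0,0],"gripper":1},
    {"offset":[0.3,0,0.1],"rot":[0,0,0],"gripper":1},
    {"offset":[0.8,0,0.1],"rot":[0,0,0],"gripper":1},
    {"offset":[1.3,0,0.1],"rot":[0,0,0],"gripper":1},
  ],
)

```text
time_s: 15.1
position: [0.5735, -0.2386, 0.1477]
tcp_rot: [[-0.14, -0.99, -0.0], [-0.99, 0.14, 0.0], [-0.0, 0.0, -1.0]]
force: [-0.7, 1.3, 2.5]
opening: 0.005
```

arm_command(
  targets=[
    {"offset":[0.5,0,0],"rot":[0,0,0],"gripper":1},
    {"offset":[1.0,0,0],"rot":[0,0,0],"gripper":1},
    {"offset":[1.1,0,0],"rot":[0,0,0],"gripper":1},
    {"offset":[1.1,0,-1.5],"rot":[0,0,0],"gripper":1},
  ],
)

```text
time_s: 15.5
position: [0.5711, -0.2493, 0.1609]
tcp_rot: [[-0.141, -0.99, -0.003], [-0.99, 0.141, 0.002], [-0.001, 0.003, -1.0]]
force: [-0.0, -0.6, 0.6]
opening: 0.003
```

```bash
python3 -c "
from h import *
s=viewer.capture('side')
crop(s,200,100,300,175,6,'v11.png')
plan([.5747,-.2256,.16],-98)
"
```

```text
off [-2.45  0.17  0.46] rot [-0.1 -0.1 -0.1]
```

View pics/v11.png

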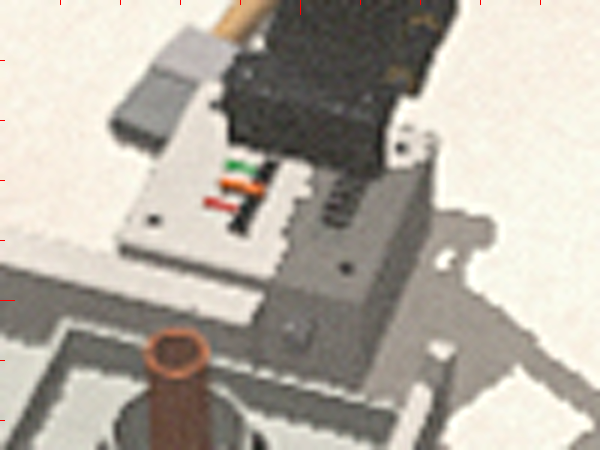

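The wheel works: the pointer now stands between red (220,204) and green (240,166). I'll read the pointer by colour from here on.

```bash
cat >> h.py <<'E'
def pointer(n='side'):
    c=viewer.capture(n);f=c['frame'];h=cv2.cvtColor(f,cv2.COLOR_RGB2HSV)
    yh=np.array([.139,.990]);m0=np.zeros(f.shape[:2],np.uint8)
    q=proj(c,[[.655,-.20,.07],[.655,-.28,.07],[.61,-.275,.07],[.61,-.20,.07]]);cv2.fillPoly(m0,[q.astype(np.int32)],1)
    for k,(a,b) in dict(red=(172,183),orange=(7,17),green=(40,85)).items():
        H=h[:,:,0].astype(int);H=np.where((k=='red')&(H<4),H+180,H)
        v,u=np.nonzero((H>=a)&(H<=b)&(h[:,:,1]>110)&(m0>0))
        if len(u):
            P=np.array([ray(c,(x,y),.07)[:2] for x,y in zip(u,v)]);print(n,k,len(u),np.round(P.mean(0),4),'along y mm',np.round(1e3*P.mean(0)@yh,1))
E
python3 -c "
from h import *
pointer();pointer('top')"
```

```text
side red 5 [ 0.635  -0.2215] along y mm -131.0
side orange 15 [ 0.624  -0.2359] along y mm -146.8
side green 2 [ 0.6332 -0.2509] along y mm -160.3
top red 2 [ 0.6419 -0.2244] along y mm -133.0
```

arm_command(
  targets=[
    {"offset":[-1.3,0.1,0],"rot":[0,0,0],"gripper":1},
    {"offset":[-2.45,0.15,0],"rot":[0,0,0],"gripper":1},
    {"offset":[-2.45,0.15,0.8],"rot":[0,0,0],"gripper":1},
    {"offset":[-2.45,0.15,1.3],"rot":[0,0,0],"gripper":1},
    {"offset":[-2.45,0.15,1.65],"rot":[0,0,0],"gripper":1},
    {"offset":[-2.45,0.15,1.65],"rot":[0,0,0],"gripper":1},
  ],
)

```text
time_s: 16.25
position: [0.5738, -0.2244, 0.1454]
tcp_rot: [[-0.141, -0.99, -0.001], [-0.99, 0.141, 0.001], [-0.001, 0.001, -1.0]]
force: [-0.2, 2.7, 4.2]
opening: 0.005
```

arm_command(
  targets=[
    {"offset":[0.1,0,-0.1],"rot":[0,0,0],"gripper":1},
    {"offset":[0.6,0,-0.1],"rot":[0,0,0],"gripper":1},
    {"offset":[1.1,0,-0.1],"rot":[0,0,0],"gripper":1},
    {"offset":[1.6,0,-0.1],"rot":[0,0,0],"gripper":1},
    {"offset":[2.1,0,-0.1],"rot":[0,0,0],"gripper":1},
    {"offset":[2.5,0,-0.1],"rot":[0,0,0],"gripper":1},
    {"offset":[2.5,0,-0.1],"rot":[0,0,0],"gripper":1},
    {"offset":[2.5,0,-1.5],"rot":[0,0,0],"gripper":1},
  ],
)

```text
time_s: 17.05
position: [0.5697, -0.2495, 0.1595]
tcp_rot: [[-0.141, -0.99, -0.003], [-0.99, 0.141, 0.002], [-0.001, 0.003, -1.0]]
force: [0.4, 0.6, -0.8]
opening: 0.004
```

```bash
python3 -c "
from h import *
pointer()
plan([.5747,-.2256,.1465],-98)
"
```

```text
side red 5 [ 0.635  -0.2215] along y mm -131.0
side orange 17 [ 0.6243 -0.242 ] along y mm -152.8
side green 3 [ 0.6305 -0.2499] along y mm -159.8
off [-2.48  0.02  1.64] rot [-0.1 -0.1 -0.1]
```

arm_command(
  targets=[
    {"offset":[-1.3,0.1,0],"rot":[0,0,0],"gripper":1},
    {"offset":[-2.45,0.0,0],"rot":[0,0,0],"gripper":1},
    {"offset":[-2.45,0.0,0.8],"rot":[0,0,0],"gripper":1},
    {"offset":[-2.45,0.0,1.3],"rot":[0,0,0],"gripper":1},
    {"offset":[-2.45,0.0,1.45],"rot":[0,0,0],"gripper":1},
    {"offset":[-2.45,0.0,1.45],"rot":[0,0,0],"gripper":1},
  ],
)

```text
time_s: 17.7
position: [0.5739, -0.225, 0.1461]
tcp_rot: [[-0.141, -0.99, -0.001], [-0.99, 0.141, 0.001], [-0.001, 0.001, -1.0]]
force: [-1.5, 1.6, 3.5]
opening: 0.003
```

arm_command(
  targets=[
    {"offset":[0.1,0,0],"rot":[0,0,0],"gripper":1},
    {"offset":[0.6,0,0],"rot":[0,0,0],"gripper":1},
    {"offset":[1.1,0,0],"rot":[0,0,0],"gripper":1},
    {"offset":[1.6,0,0],"rot":[0,0,0],"gripper":1},
    {"offset":[2.1,0,0],"rot":[0,0,0],"gripper":1},
    {"offset":[2.5,0,0],"rot":[0,0,0],"gripper":1},
    {"offset":[2.5,0,0],"rot":[0,0,0],"gripper":1},
    {"offset":[2.5,0,-1.5],"rot":[0,0,0],"gripper":1},
  ],
)

```text
time_s: 18.5
position: [0.5693, -0.2498, 0.1598]
tcp_rot: [[-0.141, -0.99, -0.004], [-0.99, 0.141, 0.002], [-0.002, 0.004, -1.0]]
force: [0.0, -0.1, 0.2]
opening: 0.004
```

```bash
python3 -c "
from h import *
pointer()
plan([.5747,-.2256,.1465],-98)
"
```

```text
side red 5 [ 0.635  -0.2215] along y mm -131.0
side orange 14 [ 0.6229 -0.2488] along y mm -159.7
off [-2.52  0.    1.69] rot [-0.1 -0.  -0.1]
```

arm_command(
  targets=[
    {"offset":[-1.3,0,0],"rot":[0,0,0],"gripper":1},
    {"offset":[-2.0,0,0],"rot":[0,0,0],"gripper":1},
    {"offset":[-2.0,0,0.8],"rot":[0,0,0],"gripper":1},
    {"offset":[-2.0,0,1.3],"rot":[0,0,0],"gripper":1},
    {"offset":[-2.0,0,1.5],"rot":[0,0,0],"gripper":1},
    {"offset":[-2.0,0,1.5],"rot":[0,0,0],"gripper":1},
  ],
)

```text
time_s: 19.15
position: [0.5731, -0.23, 0.1461]
tcp_rot: [[-0.141, -0.99, -0.001], [-0.99, 0.141, 0.001], [-0.001, 0.001, -1.0]]
force: [-0.5, 1.7, 3.5]
opening: 0.005
```

arm_command(
  targets=[
    {"offset":[0.3,0,0],"rot":[0,0,0],"gripper":1},
    {"offset":[0.6,0,0],"rot":[0,0,0],"gripper":1},
    {"offset":[0.9,0,0],"rot":[0,0,0],"gripper":1},
    {"offset":[1.2,0,0],"rot":[0,0,0],"gripper":1},
    {"offset":[1.2,0,-3],"rot":[0,0,0],"gripper":1},
    {"offset":[1.2,0,-7],"rot":[0,0,0],"gripper":1},
    {"offset":[1.2,0,-11],"rot":[0,0,0],"gripper":1},
    {"offset":[1.2,0,-11],"rot":[0,0,0],"gripper":1},
  ],
)

```text
time_s: 19.95
position: [0.5746, -0.2447, 0.2623]
tcp_rot: [[-0.141, -0.99, 0.011], [-0.99, 0.141, -0.008], [0.006, -0.012, -1.0]]
force: [0.9, -0.0, 0.1]
opening: 0.004
```

```bash
python3 -c "
from h import *
pointer()
c=np.array([.520,-.0525]);xh=np.array([.990,-.139])
plan([*(c-.05*xh),.25],-98);plan([*(c-.05*xh),.115],-98);plan([*(c-.012*xh),.115],-98)
"
```

```text
side red 5 [ 0.635  -0.2215] along y mm -131.0
side orange 13 [ 0.6225 -0.2523] along y mm -163.3
off [-18.18  12.96   0.78] rot [-0.4 -0.2 -0.1]
off [-18.23  13.06  14.28] rot [-0.4 -0.2 -0.1]
off [-18.24   9.26  14.31] rot [-0.4 -0.2 -0.1]
```

arm_command(
  targets=[
    {"offset":[-5,3.5,0.5],"rot":[-0.4,-0.2,0],"gripper":1},
    {"offset":[-9,6.5,0.7],"rot":[-0.4,-0.2,0],"gripper":1},
    {"offset":[-13,9.5,0.8],"rot":[-0.4,-0.2,0],"gripper":1},
    {"offset":[-17,12,0.8],"rot":[-0.4,-0.2,0],"gripper":1},
    {"offset":[-18.2,13,0.8],"rot":[-0.4,-0.2,0],"gripper":1},
    {"offset":[-18.2,13,0.8],"rot":[-0.4,-0.2,0],"gripper":1},
  ],
)

```text
time_s: 20.6
position: [0.4649, -0.0407, 0.2468]
tcp_rot: [[-0.137, -0.99, -0.013], [-0.991, 0.137, 0.007], [-0.005, 0.014, -1.0]]
force: [0.4, 0.0, 0.3]
opening: 0.01
```

```bash
python3 -c "
from h import *
pointer();pointer('top')
t=viewer.capture('top');s=viewer.capture('side')
a=crop(t,235,115,365,205,5)[:, :650];b=crop(s,190,90,300,190,5)[:, :]
A=np.hstack([crop(t,295,130,365,205,6)[:, :370],cv2.resize(crop(s,190,100,276,190,5),(430,450))])
print(A.shape);cv2.imwrite('pics/v12.png',A)
c=np.array([.520,-.0525]);xh=np.array([.990,-.139])
plan([*(c-.05*xh),.115],-98)
"
```

```text
side red 5 [ 0.635  -0.2215] along y mm -131.0
side orange 13 [ 0.6225 -0.2523] along y mm -163.3
top red 11 [ 0.6349 -0.223 ] along y mm -132.6
top orange 11 [ 0.6229 -0.2498] along y mm -160.7
(450, 800, 3)
off [ 0.09 -0.18 13.3 ] rot [ 0.3  0.2 -0.1]
```

View pics/v12.png

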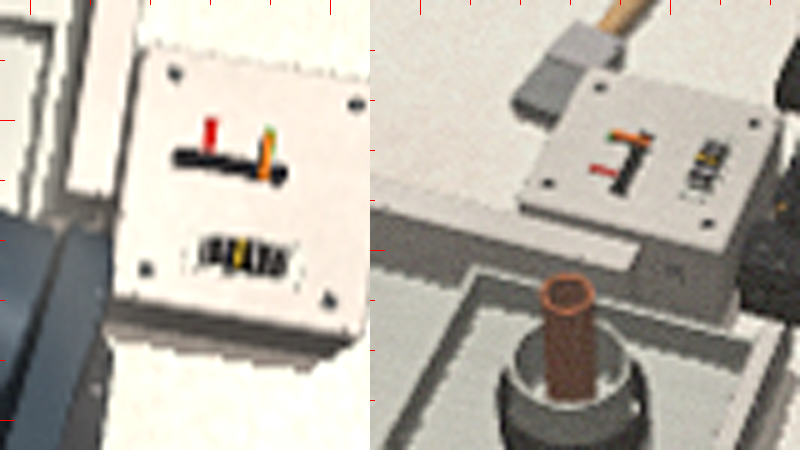

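The pointer covers green and the bar is flush (no bar visible at the housing's left face); the cups are nested upright. Lowering in front of the panel.

arm_command(
  targets=[
    {"offset":[0,-0.2,4],"rot":[0.3,0.2,0],"gripper":1},
    {"offset":[0,-0.2,8],"rot":[0.3,0.2,0],"gripper":1},
    {"offset":[0,-0.2,11.5],"rot":[0.3,0.2,0],"gripper":1},
    {"offset":[0,-0.2,13.3],"rot":[0.3,0.2,0],"gripper":1},
    {"offset":[0,-1.5,13.3],"rot":[0.3,0.2,0],"gripper":1},
    {"offset":[0,-2.5,13.3],"rot":[0.3,0.2,0],"gripper":1},
    {"offset":[0,-3.2,13.3],"rot":[0.3,0.2,0],"gripper":1},
  ],
)

```text
time_s: 21.5
position: [0.5014, -0.049, 0.1151]
tcp_rot: [[-0.142, -0.99, 0.001], [-0.99, 0.142, -0.001], [0.001, -0.001, -1.0]]
force: [0.3, -0.4, -0.5]
opening: 0.004
```

```bash
python3 -c "
from h import *
p=bot.read_state()['position'][:2];xh=np.array([.990,-.139]);print('gap to face (tcp)',(np.array([.520,-.0525])-p)@xh, 'lateral',(p-np.array([.520,-.0525]))@np.array([.139,.99]))
plan([*(np.array([.520,-.0525])+.08*xh),.115],-98)"
```

```text
gap to face (tcp) 0.018929546324403825 lateral 0.0008283056858249724
off [ 0.06 -9.89  0.01] rot [-0.  -0.  -0.1]
```

arm_command(
  targets=[
    {"offset":[0,-0.4,0],"rot":[0,0,0],"gripper":1},
    {"offset":[0,-0.8,0],"rot":[0,0,0],"gripper":1},
    {"offset":[0,-1.1,0],"rot":[0,0,0],"gripper":1},
    {"offset":[0,-1.4,0],"rot":[0,0,0],"gripper":1},
    {"offset":[0,-1.8,0],"rot":[0,0,0],"gripper":1},
    {"offset":[0,-2.3,0],"rot":[0,0,0],"gripper":1},
    {"offset":[0,-2.9,0],"rot":[0,0,0],"gripper":1},
    {"offset":[0,-3.5,0],"rot":[0,0,0],"gripper":1},
  ],
)

```text
time_s: 22.3
position: [0.534, -0.0523, 0.1151]
tcp_rot: [[-0.141, -0.99, -0.003], [-0.99, 0.141, 0.001], [-0.0, 0.003, -1.0]]
force: [-4.5, -0.2, 2.4]
opening: 0.003
```

arm_command(
  targets=[
    {"offset":[0,-0.5,0],"rot":[0,0,0],"gripper":1},
    {"offset":[0,-1.0,0],"rot":[0,0,0],"gripper":1},
    {"offset":[0,-1.5,0],"rot":[0,0,0],"gripper":1},
    {"offset":[0,-2.0,0],"rot":[0,0,0],"gripper":1},
    {"offset":[0,-2.5,0],"rot":[0,0,0],"gripper":1},
    {"offset":[0,-3.0,0],"rot":[0,0,0],"gripper":1},
    {"offset":[0,-3.5,0],"rot":[0,0,0],"gripper":1},
    {"offset":[0,-4.0,0],"rot":[0,0,0],"gripper":1},
  ],
)

```text
time_s: 23.1
position: [0.5739, -0.0581, 0.1151]
tcp_rot: [[-0.14, -0.99, -0.002], [-0.99, 0.14, 0.0], [-0.0, 0.002, -1.0]]
force: [-3.7, 0.8, 1.9]
opening: 0.004
```

```bash
python3 -c "
from h import *
s=viewer.capture('side');crop(s,170,80,310,200,5,'v13.png')
S=bot.read_state();p=S['position'][:2];xh=np.array([.990,-.139]);print('adv',(p-np.array([.520,-.0525]))@xh+.0095,S['force'])
pointer()"
```

```text
adv 0.06500041950004233 [-2.23223423  1.88252313 -0.98155962]
```

View pics/v13.png

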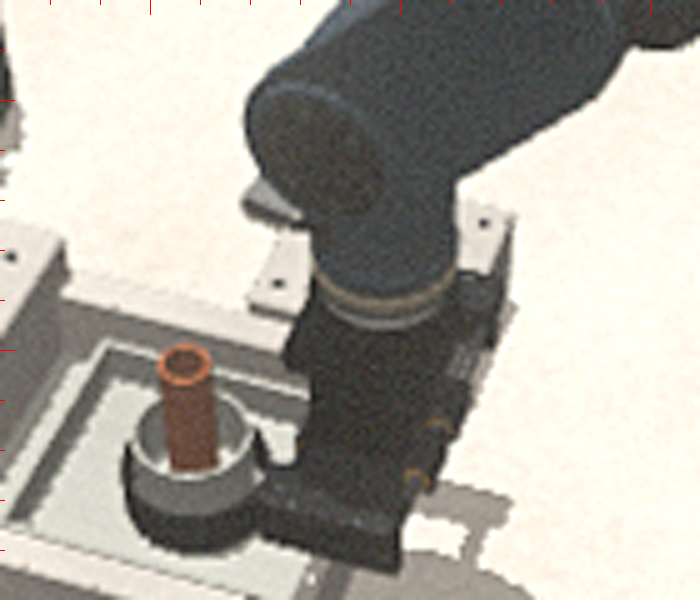

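Drawer is moving smoothly at about 4 N with the cups upright. Continuing gently.

arm_command(
  targets=[
    {"offset":[0,-0.4,0],"rot":[0,0,0],"gripper":1},
    {"offset":[0,-0.8,0],"rot":[0,0,0],"gripper":1},
    {"offset":[0,-1.2,0],"rot":[0,0,0],"gripper":1},
    {"offset":[0,-1.6,0],"rot":[0,0,0],"gripper":1},
  ],
)

```text
time_s: 23.6
position: [0.5864, -0.06, 0.1149]
tcp_rot: [[-0.14, -0.99, -0.011], [-0.99, 0.14, 0.001], [0.0, 0.011, -1.0]]
force: [-14.0, 0.1, 8.4]
opening: 0.004
```

arm_command(
  targets=[
    {"offset":[0,-0.2,0],"rot":[0,0,0],"gripper":1},
    {"offset":[0,-0.4,0],"rot":[0,0,0],"gripper":1},
    {"offset":[0,-0.6,0],"rot":[0,0,0],"gripper":1},
  ],
)

```text
time_s: 23.9
position: [0.5934, -0.061, 0.1149]
tcp_rot: [[-0.14, -0.99, -0.007], [-0.99, 0.14, 0.001], [-0.0, 0.007, -1.0]]
force: [-6.5, 0.3, 2.2]
opening: 0.004
```

arm_command(
  targets=[
    {"offset":[0,-0.2,0],"rot":[0,0,0],"gripper":1},
    {"offset":[0,-0.4,0],"rot":[0,0,0],"gripper":1},
  ],
)

```text
time_s: 24.1
position: [0.5977, -0.0617, 0.1148]
tcp_rot: [[-0.14, -0.99, -0.007], [-0.99, 0.14, 0.001], [0.0, 0.007, -1.0]]
force: [-10.0, -0.5, 6.8]
opening: 0.004
```

arm_command(
  targets=[
    {"offset":[0,-0.2,0],"rot":[0,0,0],"gripper":1},
    {"offset":[0,-0.2,0],"rot":[0,0,0],"gripper":1},
  ],
)

```text
time_s: 24.3
position: [0.5979, -0.0617, 0.1148]
tcp_rot: [[-0.14, -0.99, -0.011], [-0.99, 0.14, 0.002], [0.0, 0.011, -1.0]]
force: [-11.3, -0.1, 6.6]
opening: 0.009
```

```bash
python3 -c "
from h import *
s=viewer.capture('side');crop(s,170,80,310,200,4,'v14.png')
print(bot.read_state()['position'],bot.read_state()['force'])"
```

```text
[ 0.59795778 -0.06166931  0.11482441] [-10.11162201  -0.94581486   6.18441197]
```

arm_command(
  targets=[
    {"offset":[0,-0.3,0],"rot":[0,0,0],"gripper":1},
    {"offset":[0,-0.5,0],"rot":[0,0,0],"gripper":1},
  ],
)

```text
time_s: 24.55
position: [0.5987, -0.0616, 0.1146]
tcp_rot: [[-0.139, -0.99, -0.022], [-0.99, 0.139, 0.003], [-0.0, 0.022, -1.0]]
force: [-21.3, -0.4, 15.7]
opening: 0.005
```

At 21 N it no longer advances: hard against the stop, past the click. Backing off and returning to the wheel.

arm_command(
  targets=[
    {"offset":[0,0.5,0],"rot":[0,0,0],"gripper":1},
    {"offset":[0,2,0],"rot":[0,0,0],"gripper":1},
    {"offset":[0,4,0],"rot":[0,0,0],"gripper":1},
    {"offset":[0,6,-2],"rot":[0,0,0],"gripper":1},
    {"offset":[0,6,-6],"rot":[0,0,0],"gripper":1},
    {"offset":[0,6,-10],"rot":[0,0,0],"gripper":1},
    {"offset":[0,6,-12],"rot":[0,0,0],"gripper":1},
  ],
)

```text
time_s: 25.25
position: [0.5508, -0.0555, 0.2392]
tcp_rot: [[-0.141, -0.99, 0.01], [-0.99, 0.141, -0.003], [0.002, -0.01, -1.0]]
force: [0.8, -0.6, 0.3]
opening: 0.006
```

```bash
python3 -c "
from h import *
t=viewer.capture('top');s=viewer.capture('side')
A=np.hstack([crop(t,245,65,365,200,4)[:500,:400],crop(s,170,80,270,215,4)[:500]]);print(A.shape);cv2.imwrite('pics/v14.png',A)
pointer('top');plan([.5704,-.2492,.20],-98);plan([.5704,-.2492,.16],-98)"
```

```text
(500, 800, 3)
top red 10 [ 0.6358 -0.2229] along y mm -132.3
top orange 11 [ 0.6229 -0.2498] along y mm -160.7
off [18.91 -4.75  3.78] rot [-0.4 -0.1 -0.1]
off [18.91 -4.72  7.78] rot [-0.4 -0.1 -0.1]
```

View pics/v14.png

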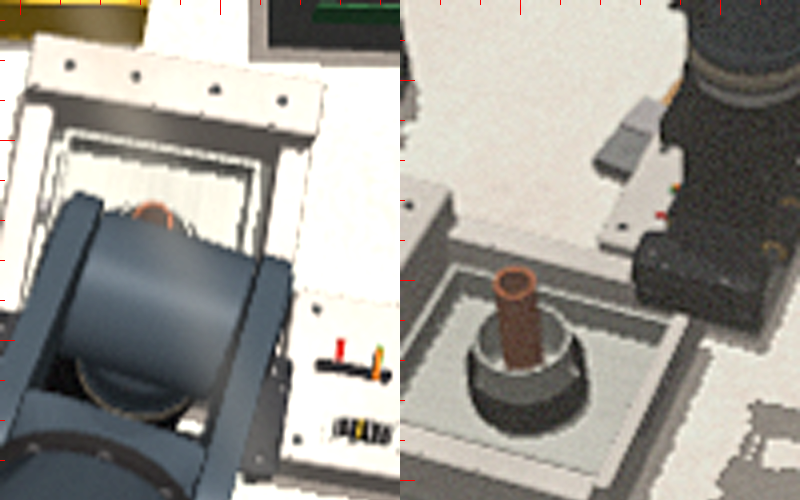

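Drawer home, panel against its place; cups upright, pointer still on green. Going to the wheel for the outward strokes.

arm_command(
  targets=[
    {"offset":[5,-1.3,0],"rot":[-0.4,-0.1,0],"gripper":1},
    {"offset":[10,-2.5,1],"rot":[-0.4,-0.1,0],"gripper":1},
    {"offset":[14.5,-3.6,2.5],"rot":[-0.4,-0.1,0],"gripper":1},
    {"offset":[18,-4.5,4],"rot":[-0.4,-0.1,0],"gripper":1},
    {"offset":[18.9,-4.7,6.5],"rot":[-0.4,-0.1,0],"gripper":1},
    {"offset":[18.9,-4.7,7.8],"rot":[-0.4,-0.1,0],"gripper":1},
    {"offset":[18.9,-4.7,7.8],"rot":[-0.4,-0.1,0],"gripper":1},
  ],
)

```text
time_s: 26.1
position: [0.5651, -0.2468, 0.1534]
tcp_rot: [[-0.141, -0.99, -0.014], [-0.99, 0.141, 0.007], [-0.005, 0.015, -1.0]]
force: [-0.2, 0.7, -0.8]
opening: 0.006
```

```bash
python3 -c "
from h import *
plan([.5704,-.2492,.1465],-98);pointer()"
```

```text
off [ 0.17 -0.57  0.68] rot [ 0.9  0.3 -0.1]
side red 6 [ 0.635  -0.2219] along y mm -131.4
side orange 8 [ 0.6239 -0.2505] along y mm -161.3
```

arm_command(
  targets=[
    {"offset":[0.15,-0.5,0],"rot":[0.9,0.3,0],"gripper":1},
    {"offset":[0.15,-0.5,0.4],"rot":[0.9,0.3,0],"gripper":1},
    {"offset":[0.15,-0.5,0.65],"rot":[0.9,0.3,0],"gripper":1},
    {"offset":[0.15,-0.5,0.65],"rot":[0.9,0.3,0],"gripper":1},
  ],
)

```text
time_s: 26.55
position: [0.5716, -0.2496, 0.1508]
tcp_rot: [[-0.14, -0.99, 0.007], [-0.99, 0.14, -0.005], [0.004, -0.007, -1.0]]
force: [-0.6, -0.1, -0.3]
opening: 0.006
```

arm_command(
  targets=[
    {"offset":[-0.1,0,0],"rot":[0,0,0],"gripper":1},
    {"offset":[-0.6,0,0],"rot":[0,0,0],"gripper":1},
    {"offset":[-1.1,0,0],"rot":[0,0,0],"gripper":1},
    {"offset":[-1.6,0,0],"rot":[0,0,0],"gripper":1},
    {"offset":[-2.1,0,0],"rot":[0,0,0],"gripper":1},
    {"offset":[-2.5,0,0],"rot":[0,0,0],"gripper":1},
    {"offset":[-2.5,0,0],"rot":[0,0,0],"gripper":1},
    {"offset":[-2.5,0,-1.5],"rot":[0,0,0],"gripper":1},
  ],
)

```text
time_s: 27.35
position: [0.5738, -0.2246, 0.1641]
tcp_rot: [[-0.14, -0.99, 0.002], [-0.99, 0.14, -0.002], [0.002, -0.003, -1.0]]
force: [-0.3, 0.6, -0.1]
opening: 0.004
```

```bash
python3 -c "
from h import *
print(bot.read_state()['position']);plan([.5704,-.2492,.1465],-98);pointer()"
```

```text
[ 0.57381729 -0.22459673  0.16405291]
off [ 2.48 -0.    1.76] rot [-0.1 -0.1 -0.1]
side red 6 [ 0.635  -0.2219] along y mm -131.4
```

That stroke was too high (no contact). Redoing it 4 mm lower.

arm_command(
  targets=[
    {"offset":[1.3,0,0],"rot":[0,0,0],"gripper":1},
    {"offset":[2.45,0,0],"rot":[0,0,0],"gripper":1},
    {"offset":[2.45,0,0.8],"rot":[0,0,0],"gripper":1},
    {"offset":[2.45,0,1.4],"rot":[0,0,0],"gripper":1},
    {"offset":[2.45,0,1.75],"rot":[0,0,0],"gripper":1},
    {"offset":[2.45,0,1.75],"rot":[0,0,0],"gripper":1},
  ],
)

```text
time_s: 28.0
position: [0.5712, -0.2497, 0.1472]
tcp_rot: [[-0.14, -0.99, 0.005], [-0.99, 0.14, -0.004], [0.003, -0.005, -1.0]]
force: [-0.8, -0.7, 1.6]
opening: 0.004
```

arm_command(
  targets=[
    {"offset":[-0.1,0,0],"rot":[0,0,0],"gripper":1},
    {"offset":[-0.6,0,0],"rot":[0,0,0],"gripper":1},
    {"offset":[-1.1,0,0],"rot":[0,0,0],"gripper":1},
    {"offset":[-1.6,0,0],"rot":[0,0,0],"gripper":1},
    {"offset":[-2.1,0,0],"rot":[0,0,0],"gripper":1},
    {"offset":[-2.5,0,0],"rot":[0,0,0],"gripper":1},
    {"offset":[-2.5,0,0],"rot":[0,0,0],"gripper":1},
    {"offset":[-2.5,0,-1.5],"rot":[0,0,0],"gripper":1},
  ],
)

```text
time_s: 28.8
position: [0.5737, -0.2236, 0.1612]
tcp_rot: [[-0.14, -0.99, 0.002], [-0.99, 0.14, -0.001], [0.001, -0.002, -1.0]]
force: [-0.7, -0.0, 0.4]
opening: 0.006
```

arm_command(
  targets=[
    {"offset":[1.3,0,0],"rot":[0,0,0],"gripper":1},
    {"offset":[2.5,0,0],"rot":[0,0,0],"gripper":1},
    {"offset":[2.5,0,0],"rot":[0,0,0],"gripper":1},
  ],
)

```text
time_s: 29.1
position: [0.5715, -0.2524, 0.1633]
tcp_rot: [[-0.143, -0.99, 0.008], [-0.99, 0.143, -0.006], [0.005, -0.008, -1.0]]
force: [0.8, -0.0, -0.5]
opening: 0.007
```

```bash
python3 -c "
from h import *
plan([.5704,-.2492,.1465],-98);pointer()"
```

```text
off [-0.31  0.17  1.68] rot [-0.5 -0.3 -0.2]
side red 6 [ 0.635  -0.2219] along y mm -131.4
side orange 13 [ 0.6237 -0.2487] along y mm -159.5
```

arm_command(
  targets=[
    {"offset":[0,0,0.8],"rot":[0,0,0],"gripper":1},
    {"offset":[0,0,1.4],"rot":[0,0,0],"gripper":1},
    {"offset":[0,0,1.62],"rot":[0,0,0],"gripper":1},
    {"offset":[0,0,1.62],"rot":[0,0,0],"gripper":1},
  ],
)

```text
time_s: 29.55
position: [0.5714, -0.2495, 0.1464]
tcp_rot: [[-0.14, -0.99, 0.005], [-0.99, 0.14, -0.004], [0.003, -0.006, -1.0]]
force: [-2.3, -0.7, 3.4]
opening: 0.006
```

arm_command(
  targets=[
    {"offset":[-0.1,0,0],"rot":[0,0,0],"gripper":1},
    {"offset":[-0.6,0,0],"rot":[0,0,0],"gripper":1},
    {"offset":[-1.1,0,0],"rot":[0,0,0],"gripper":1},
    {"offset":[-1.6,0,0],"rot":[0,0,0],"gripper":1},
    {"offset":[-2.1,0,0],"rot":[0,0,0],"gripper":1},
    {"offset":[-2.5,0,0],"rot":[0,0,0],"gripper":1},
    {"offset":[-2.5,0,0],"rot":[0,0,0],"gripper":1},
    {"offset":[-2.5,0,-1.6],"rot":[0,0,0],"gripper":1},
  ],
)

```text
time_s: 30.35
position: [0.574, -0.2235, 0.1606]
tcp_rot: [[-0.14, -0.99, 0.002], [-0.99, 0.14, -0.001], [0.001, -0.003, -1.0]]
force: [-0.7, -0.0, 0.7]
opening: 0.007
```

arm_command(
  targets=[
    {"offset":[1.3,0,0],"rot":[0,0,0],"gripper":1},
    {"offset":[2.5,0,0],"rot":[0,0,0],"gripper":1},
    {"offset":[2.5,0,0],"rot":[0,0,0],"gripper":1},
  ],
)

```text
time_s: 30.65
position: [0.5713, -0.252, 0.1622]
tcp_rot: [[-0.143, -0.99, 0.007], [-0.99, 0.143, -0.005], [0.004, -0.007, -1.0]]
force: [-0.6, -0.1, -0.4]
opening: 0.005
```

```bash
python3 -c "
from h import *
plan([.5704,-.2492,.1465],-98);pointer()"
```

```text
off [-0.27  0.14  1.57] rot [-0.4 -0.2 -0.2]
side red 6 [ 0.635  -0.2219] along y mm -131.4
side orange 16 [ 0.6246 -0.2423] along y mm -153.1
side green 3 [ 0.6305 -0.2499] along y mm -159.8
```

arm_command(
  targets=[
    {"offset":[0,0,0.8],"rot":[0,0,0],"gripper":1},
    {"offset":[0,0,1.4],"rot":[0,0,0],"gripper":1},
    {"offset":[0,0,1.6],"rot":[0,0,0],"gripper":1},
    {"offset":[0,0,1.6],"rot":[0,0,0],"gripper":1},
  ],
)

```text
time_s: 31.1
position: [0.5714, -0.2495, 0.1465]
tcp_rot: [[-0.14, -0.99, 0.005], [-0.99, 0.14, -0.004], [0.003, -0.006, -1.0]]
force: [-2.1, -1.5, 3.3]
opening: 0.002
```

arm_command(
  targets=[
    {"offset":[-0.1,0,0],"rot":[0,0,0],"gripper":1},
    {"offset":[-0.6,0,0],"rot":[0,0,0],"gripper":1},
    {"offset":[-1.1,0,0],"rot":[0,0,0],"gripper":1},
    {"offset":[-1.6,0,0],"rot":[0,0,0],"gripper":1},
    {"offset":[-2.1,0,0],"rot":[0,0,0],"gripper":1},
    {"offset":[-2.5,0,0],"rot":[0,0,0],"gripper":1},
    {"offset":[-2.5,0,0],"rot":[0,0,0],"gripper":1},
    {"offset":[-2.5,0,-1.6],"rot":[0,0,0],"gripper":1},
  ],
)

```text
time_s: 31.9
position: [0.5739, -0.2236, 0.1606]
tcp_rot: [[-0.14, -0.99, 0.002], [-0.99, 0.14, -0.001], [0.001, -0.002, -1.0]]
force: [0.4, 1.2, -0.5]
opening: 0.008
```

arm_command(
  targets=[
    {"offset":[1.3,0,0],"rot":[0,0,0],"gripper":1},
    {"offset":[2.5,0,0],"rot":[0,0,0],"gripper":1},
    {"offset":[2.5,0,0],"rot":[0,0,0],"gripper":1},
    {"offset":[2.5,0,0.8],"rot":[0,0,0],"gripper":1},
    {"offset":[2.5,0,1.4],"rot":[0,0,0],"gripper":1},
    {"offset":[2.5,0,1.6],"rot":[0,0,0],"gripper":1},
    {"offset":[2.5,0,1.6],"rot":[0,0,0],"gripper":1},
  ],
)

```text
time_s: 32.6
position: [0.5713, -0.2497, 0.1464]
tcp_rot: [[-0.14, -0.99, 0.005], [-0.99, 0.14, -0.004], [0.004, -0.006, -1.0]]
force: [-2.2, 0.0, 3.7]
opening: 0.006
```

arm_command(
  targets=[
    {"offset":[-0.1,0,0],"rot":[0,0,0],"gripper":1},
    {"offset":[-0.6,0,0],"rot":[0,0,0],"gripper":1},
    {"offset":[-1.1,0,0],"rot":[0,0,0],"gripper":1},
    {"offset":[-1.6,0,0],"rot":[0,0,0],"gripper":1},
    {"offset":[-2.1,0,0],"rot":[0,0,0],"gripper":1},
    {"offset":[-2.5,0,0],"rot":[0,0,0],"gripper":1},
    {"offset":[-2.5,0,0],"rot":[0,0,0],"gripper":1},
    {"offset":[-2.5,0,-1.6],"rot":[0,0,0],"gripper":1},
  ],
)

```text
time_s: 33.4
position: [0.574, -0.2236, 0.1606]
tcp_rot: [[-0.14, -0.99, 0.002], [-0.99, 0.14, -0.001], [0.001, -0.003, -1.0]]
force: [0.1, 0.3, -0.3]
opening: 0.002
```

arm_command(
  targets=[
    {"offset":[1.3,0,0],"rot":[0,0,0],"gripper":1},
    {"offset":[2.5,0,0],"rot":[0,0,0],"gripper":1},
    {"offset":[2.5,0,0],"rot":[0,0,0],"gripper":1},
  ],
)

```text
time_s: 33.7
position: [0.5713, -0.2521, 0.1622]
tcp_rot: [[-0.143, -0.99, 0.007], [-0.99, 0.143, -0.005], [0.004, -0.007, -1.0]]
force: [0.6, -0.0, 0.1]
opening: 0.005
```

```bash
python3 -c "
from h import *
plan([.5704,-.2492,.1465],-98);pointer()"
```

```text
off [-0.28  0.14  1.57] rot [-0.4 -0.2 -0.2]
side red 6 [ 0.635  -0.2219] along y mm -131.4
side orange 15 [ 0.6262 -0.2305] along y mm -141.1
side green 2 [ 0.6332 -0.2509] along y mm -160.3
```

arm_command(
  targets=[
    {"offset":[0,0,0.8],"rot":[0,0,0],"gripper":1},
    {"offset":[0,0,1.4],"rot":[0,0,0],"gripper":1},
    {"offset":[0,0,1.6],"rot":[0,0,0],"gripper":1},
    {"offset":[0,0,1.6],"rot":[0,0,0],"gripper":1},
  ],
)

```text
time_s: 34.15
position: [0.5714, -0.2495, 0.1465]
tcp_rot: [[-0.14, -0.99, 0.005], [-0.99, 0.14, -0.004], [0.003, -0.006, -1.0]]
force: [-1.6, -0.6, 3.4]
opening: 0.007
```

arm_command(
  targets=[
    {"offset":[-0.1,0,0],"rot":[0,0,0],"gripper":1},
    {"offset":[-0.6,0,0],"rot":[0,0,0],"gripper":1},
    {"offset":[-1.1,0,0],"rot":[0,0,0],"gripper":1},
    {"offset":[-1.6,0,0],"rot":[0,0,0],"gripper":1},
    {"offset":[-2.1,0,0],"rot":[0,0,0],"gripper":1},
    {"offset":[-2.5,0,0],"rot":[0,0,0],"gripper":1},
    {"offset":[-2.5,0,0],"rot":[0,0,0],"gripper":1},
    {"offset":[-2.5,0,-1.6],"rot":[0,0,0],"gripper":1},
  ],
)

```text
time_s: 34.95
position: [0.5739, -0.2235, 0.1606]
tcp_rot: [[-0.14, -0.99, 0.002], [-0.99, 0.14, -0.001], [0.001, -0.002, -1.0]]
force: [-0.8, 0.4, 0.3]
opening: 0.007
```

arm_command(
  targets=[
    {"offset":[1.3,0,0],"rot":[0,0,0],"gripper":1},
    {"offset":[2.5,0,0],"rot":[0,0,0],"gripper":1},
    {"offset":[2.5,0,0],"rot":[0,0,0],"gripper":1},
  ],
)

```text
time_s: 35.25
position: [0.5713, -0.2521, 0.1622]
tcp_rot: [[-0.143, -0.99, 0.007], [-0.99, 0.143, -0.005], [0.004, -0.007, -1.0]]
force: [0.8, 0.2, -1.3]
opening: 0.003
```

```bash
python3 -c "
from h import *
s=viewer.capture('side');crop(s,215,105,285,175,8,'v15.png')
pointer()"
```

```text
side red 1 [ 0.6413 -0.2228] along y mm -131.5
side orange 14 [ 0.6255 -0.2241] along y mm -134.9
side green 2 [ 0.6332 -0.2509] along y mm -160.3
```

View pics/v15.png

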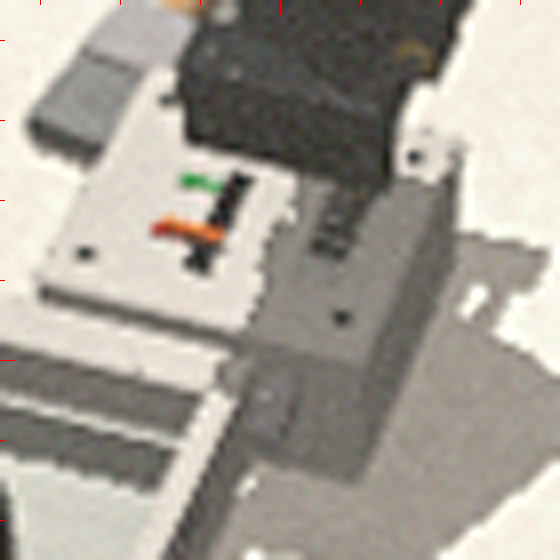

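The pointer is at the near side of the red mark (orange on red at (185,228)). Adding a small 8 mm stroke to centre it, then backing away to check.

arm_command(
  targets=[
    {"offset":[-0.9,0,0],"rot":[0,0,0],"gripper":1},
    {"offset":[-0.9,0,0.8],"rot":[0,0,0],"gripper":1},
    {"offset":[-0.9,0,1.4],"rot":[0,0,0],"gripper":1},
    {"offset":[-0.9,0,1.6],"rot":[0,0,0],"gripper":1},
    {"offset":[-0.9,0,1.6],"rot":[0,0,0],"gripper":1},
  ],
)

```text
time_s: 35.85
position: [0.5728, -0.2404, 0.1466]
tcp_rot: [[-0.14, -0.99, 0.005], [-0.99, 0.14, -0.004], [0.003, -0.006, -1.0]]
force: [-0.5, 1.4, 4.4]
opening: 0.007
```

arm_command(
  targets=[
    {"offset":[-0.3,0,0],"rot":[0,0,0],"gripper":1},
    {"offset":[-0.6,0,0],"rot":[0,0,0],"gripper":1},
    {"offset":[-0.8,0,0],"rot":[0,0,0],"gripper":1},
    {"offset":[-0.8,0,0],"rot":[0,0,0],"gripper":1},
    {"offset":[-0.8,0,-3],"rot":[0,0,0],"gripper":1},
    {"offset":[-0.8,0,-7],"rot":[0,0,0],"gripper":1},
    {"offset":[-0.8,0,-12],"rot":[0,0,0],"gripper":1},
  ],
)

```text
time_s: 36.55
position: [0.5725, -0.2316, 0.2656]
tcp_rot: [[-0.141, -0.99, 0.003], [-0.99, 0.141, -0.001], [0.001, -0.003, -1.0]]
force: [0.3, -0.2, -0.3]
opening: 0.0
```

arm_command(
  targets=[
    {"offset":[-4,4,-2],"rot":[0,0,0],"gripper":1},
    {"offset":[-4,8,-2],"rot":[0,0,0],"gripper":1},
    {"offset":[-4,12,-2],"rot":[0,0,0],"gripper":1},
    {"offset":[-4,16,-2],"rot":[0,0,0],"gripper":1},
    {"offset":[-4,16,-2],"rot":[0,0,0],"gripper":1},
    {"offset":[-4,16,-2],"rot":[0,0,0],"gripper":1},
  ],
)

```text
time_s: 37.15
position: [0.4203, -0.1702, 0.2857]
tcp_rot: [[-0.141, -0.99, 0.008], [-0.99, 0.141, -0.005], [0.004, -0.008, -1.0]]
force: [0.3, 0.2, 0.6]
opening: 0.004
```

```bash
python3 -c "
from h import *
pointer();pointer('top')
t=viewer.capture('top');s=viewer.capture('side')
A=np.hstack([crop(t,295,130,365,205,6)[:,:400],crop(s,180,95,280,207,4)]);A=A if 1 else 0
print(A.shape)
" ; python3 -c "
from h import *
t=viewer.capture('top');s=viewer.capture('side')
A=np.hstack([crop(t,300,135,366,201,6),crop(s,178,98,277,197,4)]);print(A.shape);cv2.imwrite('pics/v16.png',A)"
```

```text
side orange 16 [ 0.6275 -0.2223] along y mm -132.9
side green 2 [ 0.6332 -0.2509] along y mm -160.3
top red 1 [ 0.6268 -0.2243] along y mm -135.0
top orange 14 [ 0.629  -0.2206] along y mm -130.9
top green 8 [ 0.6318 -0.252 ] along y mm -161.7
(396, 792, 3)Traceback (most recent call last):
  File "<string>", line 5, in <module>
    A=np.hstack([crop(t,295,130,365,205,6)[:,:400],crop(s,180,95,280,207,4)]);A=A if 1 else 0
    return _nx.concatenate(arrs, 1, dtype=dtype, casting=casting)
           ~~~~~~~~~~~~~~~^^^^^^^^^^^^^^^^^^^^^^^^^^^^^^^^^^^^^^^
ValueError: all the input array dimensions except for the concatenation axis must match exactly, but along dimension 0, the array at index 0 has size 450 and the array at index 1 has size 448
```

View pics/v16.png

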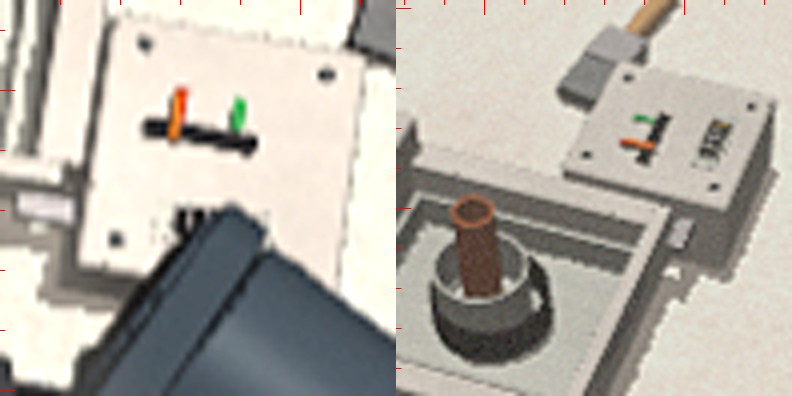

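```bash
python3 -c "
from rig import ticket
print(ticket.hand_in())"
```

```text
the job is handed in; nothing more can be done
None
```

The job is done and handed in at about 37 s on the robot's clock. Only two cups were on the bench, the aluminium one (a) and the copper one (d). I stood a in the collar and nested d inside it.

I then rolled the wheel until the pointer covered the green mark and no bar showed. After that I pushed the drawer past its click until it held against the stop at about 21 N, and rolled the wheel back out to the red mark.

**Last checks:**
- **Cups:** the last side view shows both upright in the collar, nested in order.
- **Lock:** the bar is out in front of the panel's right end and the pointer lies in line with the red mark. The two cameras disagree by about 3 mm on the latch: about 30.5 mm out from the top view and 27.5 mm from the side. The mean is about 29 mm, and both readings are inside the red mark's 26–32 mm.
- **Green mark:** before the push the readings also disagreed. The top camera put the bar about 1 mm out, and the side camera put it at or slightly past zero.
- **Bystanders:** I touched none of them and saw none moved, but I took no final measurement of their positions.

The first outward wheel stroke missed the wheel (too high), so I repeated it lower.

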